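# Glue up a phone back under plate and weight

### The job

Glue the red back cover onto the opened red phone: lay the phone, open side up as it is, down in the aluminium alignment mould, then the red cover squarely on it with its window over the phone's camera, then the brown pressing plate, and last the steel weight on the plate, lengthwise and centred, so that the bond is pressed while it sets. The weight is parked on the plate, so first stand it aside on a free spot of the bench before you take the plate. Lower each part into place rather than letting it drop, leave the white cover and the blue screw dish where they lie, and let go of everything at the end.

Things in the scene. Friction and masses are not known exactly. Their poses are not given: they have to be found in the camera images.
- mould: Fixed aluminium mould, 176 (x) x 100 mm, black-lined cavity. Origin: underside centre, z up. Cavity centred, 139 (x) x 68 mm, floor 8 mm above origin; walls straight up to 27 mm, then lips flaring out about 5 mm, up to 36 mm. Mid long sides: finger notches, x -35 to +35 mm, open down to the bench, cut through wall and floor to 23 mm from the centre line.
- phone: Opened rugged phone with a red frame, lying on its screen; battery, green boards and camera are seen from above. 135 mm (x) x 64 mm (y) x 10 mm (z), 0.17 kg. Origin: centre of its underside; z up. It is lifted by its long sides, across y.
- phone_camera (a point): Centre of the phone's camera, flush with its top side: 47.5 mm towards +x and 15.5 mm towards +y from the phone's centre, 10 mm above its underside.
- red_cover: Red back cover, the one that belongs on the phone: 135 mm (x) x 64 mm (y) x 9 mm (z), with a square 24 mm window; it starts right side up. 0.035 kg. Origin: centre of its underside. It is lifted by its long sides, across y. In place it rests on the phone's rim, its underside 10 mm above the phone's underside.
- red_cover_window (a point): Centre of the red cover's window, at its underside: 47.5 mm towards +x and 15.5 mm towards +y from the cover's centre. At the start the x axes of mould, phone, cover, plate and weight agree within 0.6 rad: nothing needs turning end for end.
- white_cover: White back cover of the same shape and size as the red one, from another job: to be left where it lies. Origin: centre of its underside.
- plate: Pressing plate, brown with a dark underside: 125 mm (x) x 60 mm (y) x 10 mm (z), 0.15 kg. Origin: centre of its underside. It is lifted by its long sides, across y. In place it rests on the red cover, 19 mm above the phone's underside.
- weight: Steel weight: block 84 (x) x 46 (y) x 20 mm; black bridge handle along x on top: bar 62 mm long, 18 mm wide across y, 40 to 52 mm above the underside, on posts of the same width. 0.6 kg. Origin: underside centre. It starts on the plate, roughly centred and lengthwise. In place its underside is 29 mm above the phone's.
- dish: Round blue dish of screws, 72 mm across, 18 mm high: to be left where it stands. Origin: centre of its underside.
Mind the look-alikes: they are no part of the job. Leave any pink, purple or yellow look-alike of the red_cover alone.

How it is judged (in metres and radians):
On the way, in this order (a step that is already met when the one before it is completed fails the run):
1. the phone lies down in the mould's cavity (x of phone in the frame of mould between -0.005 and 0.005 m and y of phone in the frame of mould between -0.005 and 0.005 m and z of phone in the frame of mould between 0.0055 and 0.0105 m and angle between the x axis of phone and the x axis of mould, either way round below 0.07 rad and angle between phone's own z axis and vertical below 0.05 rad), for 0.2 s.
2. the red cover lies squarely on the phone in the mould, window over camera (all of step 1 and z of red_cover in the frame of phone between 0.0075 and 0.0125 m and horizontal distance between red_cover and phone below 0.006 m and horizontal distance between red_cover_window and phone_camera below 0.007 m and angle between red_cover's own z axis and vertical below 0.05 rad), for 0.2 s.
3. the pressing plate lies on the red cover (all of step 2 and z of plate in the frame of phone between 0.016 and 0.022 m and horizontal distance between plate and phone below 0.011 m and angle between the x axis of plate and the x axis of phone, either way round below 0.14 rad and angle between plate's own z axis and vertical below 0.06 rad), for 0.2 s.
4. the weight stands on the plate (all of step 3 and z of weight in the frame of phone between 0.025 and 0.033 m and horizontal distance between weight and plate below 0.012 m and angle between the x axis of weight and the x axis of plate, either way round below 0.25 rad and angle between weight's own z axis and vertical below 0.06 rad), for 0.2 s.
At the end, for the whole second after the job is handed in: Phone on the mould floor, centred within 5 mm; red cover on it within 6 mm, window within 7 mm of the camera; plate on the cover within 11 mm and 0.14 rad; weight on the plate within 12 mm and 0.25 rad; all level, released and at rest; white cover and dish unmoved within 15 mm (all of step 4 and linear speed of each of phone, red_cover, plate, weight below 0.02 m/s); the robot touches nothing.
It fails at once if a part is dropped (phone, red cover, plate or weight falls free by more than about 15 mm) ((linear speed of phone above 0.55 m/s and contact force between the fingers and phone below 0.1 N) or (linear speed of red_cover above 0.55 m/s and contact force between the fingers and red_cover below 0.1 N) or (linear speed of plate above 0.55 m/s and contact force between the fingers and plate below 0.1 N) or (linear speed of weight above 0.55 m/s and contact force between the fingers and weight below 0.1 N)).
It fails at once if the white cover is moved by more than 15 mm (distance of white_cover from where it was at the start of the episode above 0.015 m).
It fails at once if the screw dish is moved by more than 15 mm or tipped (distance of dish from where it was at the start of the episode above 0.015 m or angle between dish's own z axis and vertical above 0.3 rad).
It also fails if it takes over 138 s, if anything falls off the work surface, if the arm or the gripper's body presses on something with over 40 N, if the wrist force passes 120 N, or if a joint passes its speed limit or range.

### The arm

A 6-joint arm with a two-finger parallel gripper is mounted at the origin on the work surface. World frame = base frame: x ahead of the robot, y to its left, z up, the work surface at z = 0. Lengths are in mm, angles in rad, forces in N, time in s.
With the tool pointing down it reaches from about 250 to 800 mm from the base axis. Payload 8.5 kg.
Tool frame: the origin (TCP) lies on the front face of the gripper's body, between the roots of the fingers; the fingertips stand 73 mm ahead of it and the grasp point (between the pads) lies 54 mm ahead of it; z points along the fingers, x is the direction in which the jaws open and shut, and the axes are right-handed (so a half turn about z gives the same grasp; the last joint's range is limited). The gripper opens to 85 mm and grips with 20 to 120 N. Pads are 22 mm wide; open, the fingers measure 114 mm over their backs; the gripper's body (76 mm by 85 mm) begins 54 mm behind the grasp point. The pads swing forward as they close: fully open they stand 13 mm farther back than shut.
Start: joints at [-1.277, 0.238, -0.013, 1.319, 0, 1.571], TCP at [152.023, -502.47, 303.876] pointing down, gripper open.
Joint ranges: [-2.66, 2.66], [-1.03, 1.9], [-1.14, 1.46], [-1.82, 2.27], [-1.45, 1.34], [-3.14, 3.14]. Speed limits (rad/s): [2.22, 2.22, 2.79, 3.14, 3.14, 3.14].

### API

Orientations are given as a unit quaternion [x, y, z, w].
In Python, from rig import arm gives the robot as it stands.
- The arm moves only by the shell command python3 -m jog 'ROWS' [FORCE]. ROWS is JSON, a list of rows, each a list of 3 entries, a list of its own where there are three numbers: the shift along the tool's x, y, z in cm, then the turn, a rotation vector about the tool's x, y, z in rad, then the gripper's target within -1 to 1 (shut at 1, half-way at 0, fully open at -1). In form: [[[dx, dy, dz], [rx, ry, rz], hand], ...]. A call has 1 to 5 rows; each row shifts and turns the pose as measured when the row begins, along the tool's axes as they then stand; what a row does not reach is not made up. A row lasts 1/10 s, in which the tool goes at most 50 mm and 8.59 degrees, less where a joint would pass 70% of its speed; a pose out of reach is approached as far as the arm can. A call with a gripper value outside its range is refused whole. The fingers move at their own pace and stop on an object; FORCE is the grip in N (left out, the last holds). Time passes only in rows, so rows that do not move let the fingers close. It gives the time, the measured TCP pose, the force and the opening at its end, in the units of the state.
- arm.read_state(): the state, without advancing time (a new reading comes with each control period).
- arm.camera(name): name is "scene" or "top" or "wrist"; returns the picture (480x640x3 uint8, blue, green, red); there is no depth.
- arm.camera_model(name): a dict with "fx", "fy", "cx", "cy" (pixels), "dist_coeffs" ([k1, k2, p1, p2, k3] as OpenCV has them; the pictures are not rectified), "R" (3x3) and "t" (3): a world point X has camera coordinates R X + t; the wrist camera has in their place "tool_from_camera" (4x4, takes a point from camera to tool coordinates, whose origin is the TCP and whose axes are the tool frame's). Camera axes: x right, y down, z forward; pixel columns grow to the right and rows downward; lengths in mm; the calibration is good to about 2 mm. A picture is of the moment at which its call begins: read the wrist's pose just before it. camera_model takes no time and is no camera call.
- arm.close_job(): hands the job in, once; it reports no verdict.
The state is a dict: "t": time; "qpos": joint angles; "qvel": joint speeds; "tau": joint torques, N m; "position": TCP position; "tcp_rot": TCP orientation; "wrist_force": force on the tool from outside, world axes, zero at the start; "torque": the same for the moment, N m; "grip_width": finger opening in mm.
Only numpy, scipy, OpenCV 4.12 (cv2) and the standard library are available. Lean on these libraries where they do the work, as an engineer would, in place of code of your own. Each camera call takes 0.05 s, during which the arm holds its last target. There are 200 camera calls.

## Working session

There is one attempt and no reset: what is moved stays moved. The work goes in short steps, Python scripts to look and compute and a shell command to move; the robot and the scene stay as the last step left them, time stands still between calls to the robot, and variables do not carry over. Pictures are saved under pics/ and viewed, about 12 in all and at most 16, crops included, and the job is handed in when it is done.

```bash
mkdir -p pics; ls; python3 - <<'E'
from rig import arm
import cv2
s=arm.read_state();print(s)
for n in("top","scene"):
    cv2.imwrite(f"pics/{n}0.png",arm.camera(n)); m=arm.camera_model(n); print(m)
print(arm.camera_model("wrist"))
E
```

```text
pics
{'t': 0.0, 'qpos': array([-1.27698270e+00,  2.38801854e-01, -1.42269147e-02,  1.31920081e+00,
        3.85562660e-05,  1.57080454e+00]), 'qvel': array([ 1.75253111e-03, -7.98519165e-04,  5.61725855e-05, -2.39193233e-03,
       -3.07486921e-05,  2.18551782e-03]), 'tau': array([-2.23803057e-03, -5.38773358e+01,  3.46440983e+01,  1.82969769e-02,
       -1.84312648e-04, -2.31940436e-05]), 'position': array([ 151.96492384, -502.21470977,  303.27713795]), 'tcp_rot': array([ 8.02993140e-01, -5.95987839e-01, -5.63959230e-04, -4.42575471e-04]), 'wrist_force': array([0.04109767, 0.19270705, 0.87295993]), 'torque': array([-0.04626856,  0.01753785,  0.03958393]), 'grip_width': 85.39464313408965}
{'fx': 536.356655798369, 'fy': 536.356655798369, 'cx': 313.49314325040416, 'cy': 238.95964884326114, 'dist_coeffs': array([0.05408939, 0.        , 0.        , 0.        , 0.        ]), 'R': array([[-0.02169887, -0.99966296, -0.01425249],
       [-0.9948587 ,  0.02300073, -0.09862618],
       [ 0.09892076,  0.01203914, -0.99502248]]), 't': array([   8.54486306,  487.83144742, 1180.4343461 ])}
{'fx': 
[... 245 characters left out ...]
 0.49938412, -0.30343171, -0.81150767],
       [-0.69701843,  0.41560273, -0.5843284 ]]), 't': array([-248.88734543, -217.14759621, 1534.14144695])}
{'fx': 393.0629565361625, 'fy': 393.0629565361625, 'cx': 311.7516555143541, 'cy': 234.5882675967345, 'dist_coeffs': array([-0.01001516,  0.        ,  0.        ,  0.        ,  0.        ]), 'tool_from_camera': array([[ 9.99999731e-01,  6.83490601e-04,  2.67376376e-04,
        -8.14386424e-01],
       [-7.31981018e-04,  9.55323049e-01,  2.95562746e-01,
        -7.62517782e+01],
       [-5.34164562e-05, -2.95562862e-01,  9.55323292e-01,
        -6.90280411e+01],
       [ 0.00000000e+00,  0.00000000e+00,  0.00000000e+00,
         1.00000000e+00]])}
```

View pics/top0.png

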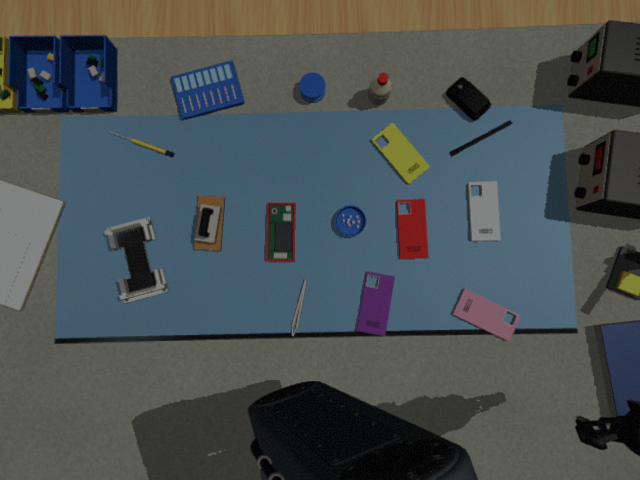

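View pics/scene0.png

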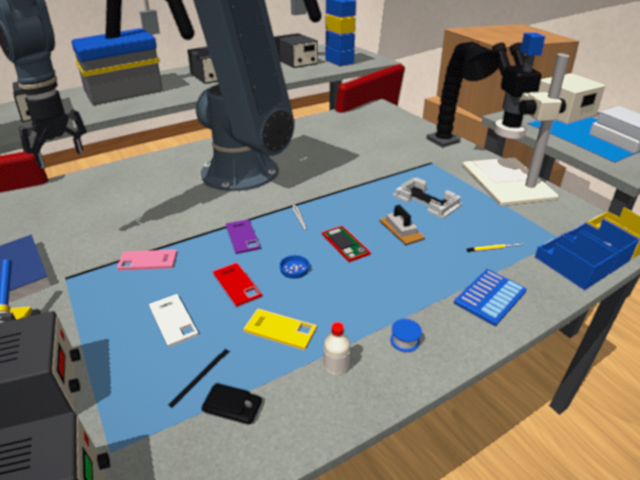

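The mould is at top-camera pixel (137,260), tilted a little. The plate with the weight is at (209,223), the phone at (281,232) and the red cover at (412,229). The white cover at (484,210) and the dish at (349,221) stay where they are. The bench around (220,160) is free for the weight.

```bash
cat > h.py <<'E'
import numpy as np, cv2
from scipy.spatial.transform import Rotation as Ro
from rig import arm
def snap(name,fn=None):
    s=arm.read_state(); im=arm.camera(name)
    if fn: cv2.imwrite("pics/"+fn,im)
    return s,im
def cast(name,px,z,s=None):
    m=arm.camera_model(name); K=np.array([[m["fx"],0,m["cx"]],[0,m["fy"],m["cy"]],[0,0,1]])
    u=cv2.undistortPoints(np.float64(px).reshape(-1,1,2),K,m["dist_coeffs"]).reshape(-1,2)
    d=np.c_[u,np.ones(len(u))]
    if name=="wrist":
        T=m["tool_from_camera"]; R=Ro.from_quat(s["tcp_rot"]).as_matrix()
        o=s["position"]+R@T[:3,3]; d=d@(R@T[:3,:3]).T
    else:
        o=-m["R"].T@m["t"]; d=d@m["R"]
    return o+d*((z-o[2])/d[:,2])[:,None]
def mask(im,lo,hi):
    return cv2.inRange(cv2.cvtColor(im,cv2.COLOR_BGR2HSV),lo,hi)
RED=[((0,140,60),(6,255,255)),((174,140,60),(180,255,255))]
BROWN=[((8,90,60),(20,255,255))]
def blobs(im,rngs,amin,close=5):
    m=sum(mask(im,*r) for r in rngs).astype(np.uint8)
    m=cv2.morphologyEx(m,cv2.MORPH_CLOSE,np.ones((close,close)))
    c,_=cv2.findContours(m,cv2.RETR_EXTERNAL,cv2.CHAIN_APPROX_NONE)
    return [k for k in c if cv2.contourArea(k)>amin]
def rect(name,c,z,s=None):
    """centre, angle of long axis (-pi/2..pi/2), sizes of contour cast to plane z"""
    p=cast(name,c.reshape(-1,2),z,s)[:,:2]
    (x,y),(a,b),t=cv2.minAreaRect(p.astype(np.float32)); t=np.radians(t)
    if b>a: a,b,t=b,a,t+np.pi/2
    t=(t+np.pi/2)%np.pi-np.pi/2
    return np.round([x,y,t,a,b],3)
def delta(s,x,y,z,th):
    """tool-axis shift in cm and turn rz so tool x lies along world angle th (mod pi); TCP to x,y,z"""
    R=Ro.from_quat(s["tcp_rot"]).as_matrix(); d=R.T@(np.array([x,y,z])-s["position"])/10
    e=-(th-np.arctan2(R[1,0],R[0,0])); e=(e+np.pi/2)%np.pi-np.pi/2   # tool z down
    tilt=Ro.from_matrix(R.T@Ro.from_matrix(np.c_[R[:,0]*[1,1,0]/np.hypot(*R[:2,0]),np.cross([0,0,-1],R[:,0]*[1,1,0]/np.hypot(*R[:2,0])),[0,0,-1]]).as_matrix()).as_rotvec()
    print("shift cm",np.round(d,2),"turn",round(e,3),"tilt fix",np.round(tilt,3),"pos",np.round(s["position"],1),"F",np.round(s["wrist_force"],1),"w",round(s["grip_width"],1),"t",round(s["t"],1),"q6",round(s["qpos"][5],2))
E
python3 - <<'E'
from h import *
s,im=snap("top")
for n,r,z,box in(("red",RED,9,None),("brown",BROWN,10,None)):
    for c in blobs(im,r,150):
        x,y,w,h=cv2.boundingRect(c)
        if 90<y<350: print(n,(x,y,w,h),rect("top",c,z))
print("weight bar",cast("top",[(208,208),(205,236)],52))
print("mould", cast("top",[(130,226),(144,292)],30), cast("top",[(137,260)],8))
print("free",cast("top",[(220,160),(225,215)],10))
print("dish",cast("top",[(349,221)],10))
a=cv2.resize(im[190:310,95:305],None,fx=3.8,fy=3.8,interpolation=2); cv2.imwrite("pics/crop1.png",a)
delta(s,400,100,300,0)
E
```

```text
red (266, 203, 29, 59) [ 5.07462e+02  7.36850e+01 -1.80000e-02  1.33257e+02  6.37050e+01]
red (397, 199, 31, 60) [ 5.08062e+02 -2.25565e+02  2.10000e-02  1.33976e+02  6.39310e+01]
brown (194, 196, 30, 55) [ 5.32221e+02  2.35305e+02 -8.30000e-02  1.24061e+02  5.96050e+01]
weight bar [[559.18438425 228.6378958   52.        ]
 [497.17427963 235.40072097  52.        ]]
mould [[525.94064074 407.36610795  30.        ]
 [378.19525547 374.6829207   30.        ]] [[450.87418387 398.5035126    8.        ]]
free [[677.17661516 209.32011155  10.        ]
 [548.97142062 198.71061436  10.        ]]
dish [[528.52933462 -83.95074119  10.        ]]
shift cm [-50.46 -41.18   0.4 ] turn -1.277 tilt fix [0.    0.001 0.   ] pos [ 152.  -502.2  303.3] F [ 1.7  0.1 -0.4] w 85.5 t 0.1 q6 1.57
```

View pics/crop1.png

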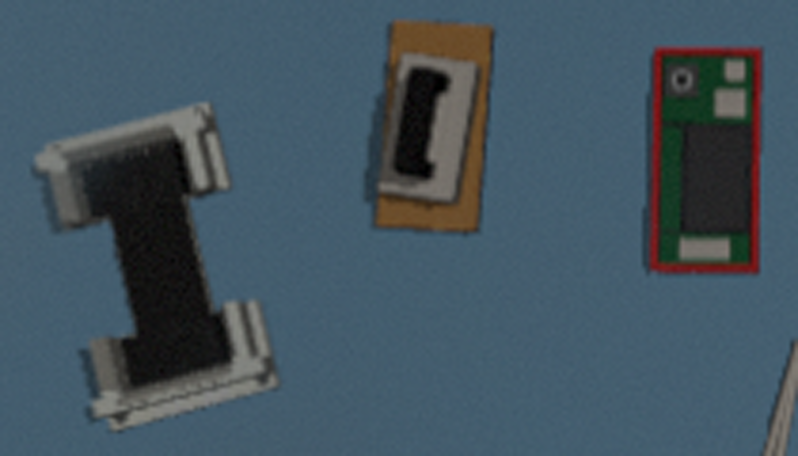

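Phone camera, window and parts all point +x (image up, camera and window on the left), as stated. I'll turn the tool first (about -2.75 rad, away from the wrist limit), then go over the weight.

```bash
T='[[0,0,0],[0,0,-0.148],-1]'
python3 -m jog '[[[0,0,0],[0,0,-0.148],-1],[[0,0,0],[0,0,-0.148],-1],[[0,0,0],[0,0,-0.148],-1],[[0,0,0],[0,0,-0.148],-1],[[0,0,0],[0,0,-0.148],-1]]' >/dev/null
python3 -m jog '[[[0,0,0],[0,0,-0.148],-1],[[0,0,0],[0,0,-0.148],-1],[[0,0,0],[0,0,-0.148],-1],[[0,0,0],[0,0,-0.148],-1],[[0,0,0],[0,0,-0.148],-1]]' >/dev/null
python3 -m jog '[[[0,0,0],[0,0,-0.148],-1],[[0,0,0],[0,0,-0.148],-1],[[0,0,0],[0,0,-0.148],-1],[[0,0,0],[0,0,-0.148],-1],[[0,0,0],[0,0,-0.148],-1]]' >/dev/null
python3 -m jog '[[[0,0,0],[0,0,-0.148],-1],[[0,0,0],[0,0,-0.148],-1],[[0,0,0],[0,0,-0.148],-1],[[0,0,0],[0,0,-0.148],-1],[[0,0,0],[0,0,0],-1]]'
python3 - <<'E'
from h import *
delta(arm.read_state(),470,250,300,1.47)
E
```

```text
t: 2.15
position: [151.2, -499.8, 297.9]
tcp_rot: [0.704, 0.71, 0.003, -0.006]
wrist_force: [0.2, 0.3, -0.0]
grip_width: 85.8
shift cm [74.74 32.44  0.61] turn 0.108 tilt fix [-0.004 -0.013  0.   ] pos [ 151.2 -499.8  297.9] F [ 0.2  0.3 -0. ] w 85.8 t 2.1 q6 -1.28
```

```bash
python3 -m jog '[[[4.5,2,0],[0,0,0.02],-1],[[4.5,2,0],[0,0,0.02],-1],[[4.5,2,0],[0,0,0.02],-1],[[4.5,2,0],[0,0,0.02],-1],[[4.5,2,0],[0,0,0.02],-1]]' >/dev/null
python3 -m jog '[[[4.5,2,0],[0,0,0],-1],[[4.5,2,0],[0,0,0],-1],[[4.5,2,0],[0,0,0],-1],[[4.5,2,0],[0,0,0],-1],[[4.5,2,0],[0,0,0],-1]]' >/dev/null
python3 -m jog '[[[4.5,2,0],[0,0,0],-1],[[4.5,2,0],[0,0,0],-1],[[4.5,2,0],[0,0,0],-1],[[4.5,2,0],[0,0,0],-1],[[4.5,2,0],[0,0,0],-1]]'
python3 -m jog '[[[4.5,2,0],[0,0,0],-1],[[4.5,0,0],[0,0,0],-1],[[0,0,0],[0,0,0],-1],[[0,0,0],[0,0,0],-1]]'
python3 - <<'E'
from h import *
s,im=snap("wrist","w1.png")
delta(s,470,250,300,1.47)
E
```

```text
t: 3.65
position: [526.5, 145.8, 303.9]
tcp_rot: [0.768, 0.64, 0.004, -0.004]
wrist_force: [0.9, -0.3, 0.4]
grip_width: 85.1
t: 4.05
position: [565.1, 239.2, 301.7]
tcp_rot: [0.772, 0.635, 0.003, -0.004]
wrist_force: [-0.1, 0.1, -0.9]
grip_width: 85.6
shift cm [-0.77 -9.54  0.18] turn -0.093 tilt fix [-0.002 -0.011  0.   ] pos [565.1 239.2 301.7] F [-0.1  0.1 -0.9] w 85.6 t 4.0 q6 0.59
```

View pics/w1.png

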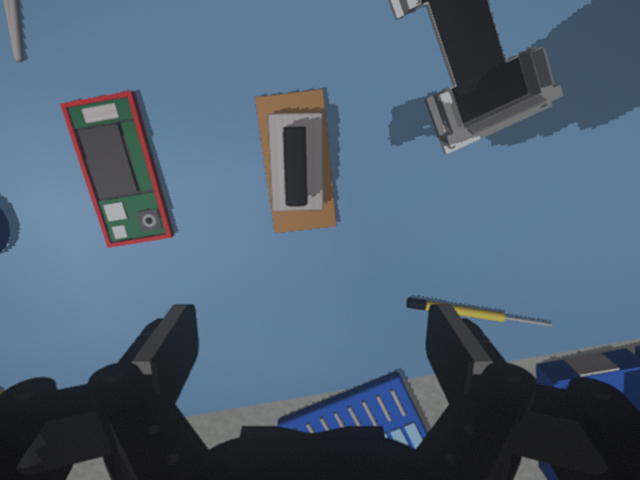

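The wrist view shows the weight's handle at px (295,166), the plate around (297,160), the phone at (117,168), and the mould partly in view at upper right. Now measuring.

```bash
python3 - <<'E'
from h import *
im=cv2.imread("pics/w1.png"); s=arm.read_state()
sub=np.zeros_like(im); sub[:]=255; sub[100:225,262:335]=im[100:225,262:335]
for c in blobs(sub,[((0,0,0),(180,255,55))],300,3):
    print("bar",cv2.boundingRect(c),rect("wrist",c,62,s))
for c in blobs(im,BROWN,2000,25): print("plate",cv2.boundingRect(c),rect("wrist",c,10,s))
for c in blobs(im,RED,300,9): print("red",cv2.boundingRect(c),rect("wrist",c,10,s))
E
```

```text
bar (284, 127, 23, 79) [ 5.28511e+02  2.36728e+02 -1.78000e-01  6.06590e+01  1.64850e+01]
plate (256, 90, 80, 142) [ 5.32630e+02  2.36273e+02 -8.10000e-02  1.23124e+02  5.83340e+01]
red (61, 92, 111, 155) [ 5.08849e+02  7.44420e+01 -3.10000e-02  1.33384e+02  6.34910e+01]
```

```bash
python3 - <<'E'
from h import *
delta(arm.read_state(),528.5,236.7,112,1.40)
E
```

```text
shift cm [-1.13 -3.48 18.96] turn -0.023 tilt fix [-0.002 -0.011  0.   ] pos [564.9 239.  301.6] F [-0.2 -0.3 -0.8] w 85.7 t 4.1 q6 0.59
```

```bash
python3 -m jog '[[[-0.6,-1.7,4],[0,-0.01,-0.023],-1],[[-0.6,-1.8,4],[0,0,0],-1],[[0,0,4],[0,0,0],-1],[[0,0,2],[0,0,0],-0.3],[[0,0,0],[0,0,0],-0.3]]'
python3 - <<'E'
from h import *
s,im=snap("wrist","w2.png")
delta(s,528.5,236.7,112,1.40)
E
```

```text
t: 4.6
position: [526.4, 228.5, 160.0]
tcp_rot: [0.77, 0.638, 0.002, -0.0]
wrist_force: [-0.5, -1.2, 0.3]
grip_width: 58.9
shift cm [0.84 0.04 4.8 ] turn -0.015 tilt fix [ 0.002 -0.003 -0.   ] pos [526.4 228.5 160. ] F [-0.5 -1.2  0.3] w 58.9 t 4.6 q6 0.59
```

View pics/w2.png

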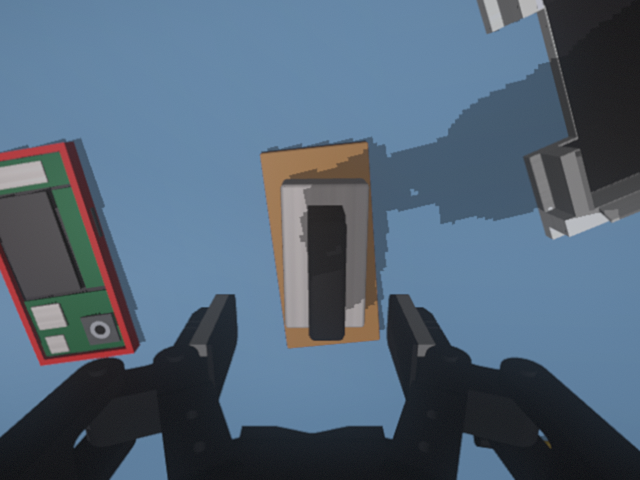

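The handle at px 326 sits right of the finger midpoint (313), which matches the computed 8 mm shift. Correcting that, lowering and gripping.

```bash
python3 -m jog '[[[0.8,0.1,0],[0,0,-0.015],-0.3],[[0.05,0,2.5],[0,0,0],-0.3],[[0,0,2.2],[0,0,0],-0.3],[[0,0,0],[0,0,0],-0.3]]'
python3 -m jog '[[[0,0,0],[0,0,0],1],[[0,0,0],[0,0,0],1],[[0,0,0],[0,0,0],1],[[0,0,0],[0,0,0],1]]' 60
python3 - <<'E'
from h import *
delta(arm.read_state(),528.5,236.7,112,1.40)
E
```

```text
t: 5.05
position: [534.8, 238.4, 120.9]
tcp_rot: [0.766, 0.643, 0.008, 0.002]
wrist_force: [-0.3, 0.3, 0.8]
grip_width: 55.6
t: 5.45
position: [537.0, 239.1, 126.1]
tcp_rot: [0.766, 0.643, 0.011, 0.003]
wrist_force: [0.0, -0.2, -5.7]
grip_width: 16.0
shift cm [-0.4  -0.82  1.39] turn -0.003 tilt fix [ 0.018 -0.013 -0.   ] pos [537.  239.1 126.1] F [ 0.  -0.2 -5.7] w 16.0 t 5.5 q6 0.59
```

```bash
python3 -m jog '[[[0,0,-2],[0,0,0],1],[[0,0,-3],[0,0,0],1],[[0,0,-3],[0,0,0],1],[[0,0,0],[0,0,0],1],[[0,0,0],[0,0,0],1]]'
python3 - <<'E'
from h import *
s,im=snap("wrist","w3.png")
delta(s,650,150,124,1.40)
E
```

```text
t: 5.95
position: [533.8, 238.1, 207.2]
tcp_rot: [0.766, 0.643, 0.009, 0.002]
wrist_force: [-0.5, 0.8, -6.6]
grip_width: 15.8
shift cm [-6.77 12.85  8.42] turn -0.002 tilt fix [ 0.014 -0.011 -0.   ] pos [533.8 238.1 207.2] F [-0.5  0.8 -6.6] w 15.8 t 6.0 q6 0.59
```

View pics/w3.png

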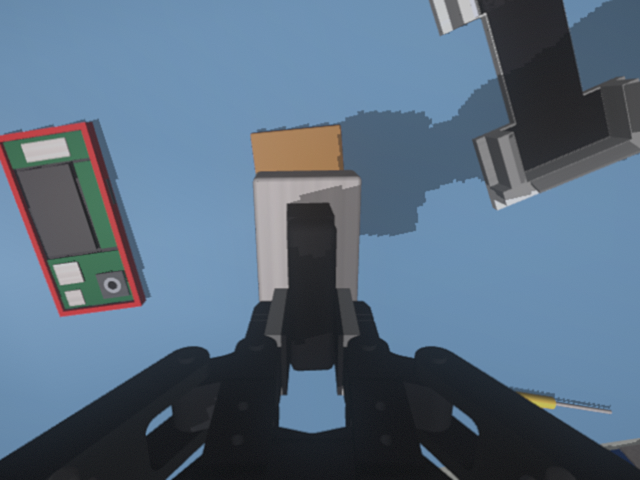

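The weight is lifted and held level, about 8 mm off the middle of its bar. Moving it to the free spot at (650,150).

```bash
python3 -m jog '[[[-1.7,3.2,0],[0.014,-0.011,0],1],[[-1.7,3.2,0],[0,0,0],1],[[-1.7,3.2,1],[0,0,0],1],[[-1.7,3.2,2],[0,0,0],1],[[0,0,2],[0,0,0],1]]'
python3 -m jog '[[[0,0,1],[0,0,0],1],[[0,0,1],[0,0,0],1],[[0,0,0],[0,0,0],1],[[0,0,0],[0,0,0],1]]'
python3 - <<'E'
from h import *
delta(arm.read_state(),650,150,114,1.40)
E
```

```text
t: 6.5
position: [650.5, 147.1, 150.6]
tcp_rot: [0.764, 0.645, -0.002, -0.001]
wrist_force: [0.6, 1.0, -6.4]
grip_width: 15.9
t: 6.9
position: [646.9, 146.3, 122.3]
tcp_rot: [0.764, 0.645, -0.007, -0.004]
wrist_force: [-0.1, -0.3, -6.0]
grip_width: 15.9
shift cm [0.42 0.25 0.82] turn 0.001 tilt fix [-0.015  0.005 -0.   ] pos [646.9 146.3 122.3] F [-0.1 -0.3 -6. ] w 15.9 t 6.9 q6 0.39
```

```bash
python3 -m jog '[[[0,0,0.4],[-0.015,0.005,0],1],[[0,0,0.2],[0,0,0],1],[[0,0,0],[0,0,0],1]]'
python3 -m jog '[[[0,0,0.2],[0,0,0],1],[[0,0,0],[0,0,0],1]]'
python3 -m jog '[[[0,0,0.2],[0,0,0],1],[[0,0,0],[0,0,0],1]]'
```

```text
t: 7.2
position: [646.8, 148.1, 118.7]
tcp_rot: [0.764, 0.646, 0.001, 0.001]
wrist_force: [-0.4, -0.3, -6.4]
grip_width: 16.1
t: 7.4
position: [647.1, 148.7, 118.0]
tcp_rot: [0.763, 0.646, 0.002, 0.001]
wrist_force: [-0.6, 0.6, -6.2]
grip_width: 16.3
t: 7.6
position: [647.3, 148.9, 116.3]
tcp_rot: [0.763, 0.646, 0.002, 0.001]
wrist_force: [0.2, 0.0, -5.7]
grip_width: 16.4
```

```bash
python3 -m jog '[[[0,0,0.2],[0,0,0],1],[[0,0,0],[0,0,0],1]]'
python3 -m jog '[[[0,0,0.2],[0,0,0],1],[[0,0,0],[0,0,0],1]]'
python3 -m jog '[[[0,0,0.2],[0,0,0],1],[[0,0,0],[0,0,0],1]]'
```

```text
t: 7.8
position: [647.6, 148.7, 115.4]
tcp_rot: [0.763, 0.646, 0.003, 0.002]
wrist_force: [0.0, -0.3, -5.3]
grip_width: 16.4
t: 8.0
position: [647.6, 148.4, 115.5]
tcp_rot: [0.764, 0.646, 0.003, 0.002]
wrist_force: [0.7, 0.6, -5.6]
grip_width: 16.0
t: 8.2
position: [647.7, 148.1, 115.4]
tcp_rot: [0.764, 0.646, 0.004, 0.003]
wrist_force: [0.4, 0.4, -5.6]
grip_width: 16.2
```

```bash
python3 -m jog '[[[0,0,0.4],[0,0,0],1],[[0,0,0.1],[0,0,0],1]]'
python3 -m jog '[[[0,0,0.4],[0,0,0],1],[[0,0,0.1],[0,0,0],1]]'
```

```text
t: 8.4
position: [647.4, 146.5, 114.1]
tcp_rot: [0.764, 0.645, 0.004, 0.004]
wrist_force: [-0.4, 1.0, -4.5]
grip_width: 16.2
t: 8.6
position: [647.3, 146.4, 114.1]
tcp_rot: [0.764, 0.645, 0.005, 0.005]
wrist_force: [-0.2, -1.1, -6.2]
grip_width: 16.1
```

```bash
python3 -m jog '[[[0,0,0.5],[0,0,0],1]]'
python3 -m jog '[[[0,0,0.5],[0,0,0],1]]'
python3 -m jog '[[[0,0,0.5],[0,0,0],1]]'
```

```text
t: 8.7
position: [647.4, 146.3, 113.7]
tcp_rot: [0.764, 0.645, 0.006, 0.006]
wrist_force: [-26.7, -5.3, 73.3]
grip_width: 15.6
t: 8.8
position: [647.2, 146.2, 113.8]
tcp_rot: [0.764, 0.645, 0.008, 0.007]
wrist_force: [-22.1, -5.1, 51.5]
grip_width: 16.0
t: 8.9
position: [647.0, 146.2, 113.8]
tcp_rot: [0.764, 0.645, 0.009, 0.007]
wrist_force: [-19.5, -4.7, 45.6]
grip_width: 16.1
```

It is in contact with the bench at TCP z≈113.8. Contact force only shows during a pushing row. Releasing, then going over the mould to measure it.

```bash
python3 -m jog '[[[0,0,0],[0,0,0],1],[[0,0,0],[0,0,0],-0.4],[[0,0,0],[0,0,0],-0.4],[[0,0,0],[0,0,0],-0.4]]'
python3 -m jog '[[[0,0,-4],[0,0,0],-0.4],[[0,0,-5],[0,0,0],-1],[[0,0,-5],[0,0,0],-1],[[0,0,-4],[0,0,0],-1],[[0,0,0],[0,0,0],-1]]'
python3 - <<'E'
from h import *
delta(arm.read_state(),470,390,290,1.80)
E
```

```text
t: 9.3
position: [648.1, 146.5, 114.7]
tcp_rot: [0.764, 0.645, 0.011, 0.008]
wrist_force: [0.8, 0.1, 0.4]
grip_width: 58.9
t: 9.8
position: [643.5, 146.3, 295.3]
tcp_rot: [0.764, 0.645, 0.007, 0.006]
wrist_force: [1.1, 0.6, 0.4]
grip_width: 85.4
shift cm [ 21.12 -21.2    0.18] turn -0.398 tilt fix [ 0.019 -0.003 -0.   ] pos [643.5 146.3 295.3] F [1.1 0.6 0.4] w 85.4 t 9.8 q6 0.39
```

```bash
python3 -m jog '[[[3.5,-3.5,0],[0.019,0,0],-1],[[3.5,-3.5,0],[0,0,0],-1],[[3.5,-3.5,0],[0,0,0],-1],[[3.5,-3.5,0],[0,0,0],-1],[[3.5,-3.5,0],[0,0,0],-1]]' >/dev/null
python3 -m jog '[[[3.5,-3.5,0],[0,0,0],-1],[[0,0,0],[0,0,-0.14],-1],[[0,0,0],[0,0,-0.14],-1],[[0,0,0],[0,0,-0.12],-1],[[0,0,0],[0,0,0],-1]]'
python3 - <<'E'
from h import *
s,im=snap("wrist","w4.png")
import json; json.dump([s["position"].tolist(),s["tcp_rot"].tolist()],open("w4.json","w"))
delta(s,470,390,290,1.80)
E
```

```text
t: 10.8
position: [469.0, 397.2, 284.0]
tcp_rot: [0.616, 0.787, -0.002, -0.001]
wrist_force: [-0.5, -0.8, -0.5]
grip_width: 85.2
shift cm [-0.73 -0.08 -0.6 ] turn 0.013 tilt fix [-0.004  0.    -0.   ] pos [469.  397.2 284. ] F [-0.5 -0.8 -0.5] w 85.2 t 10.8 q6 0.46
```

View pics/w4.png

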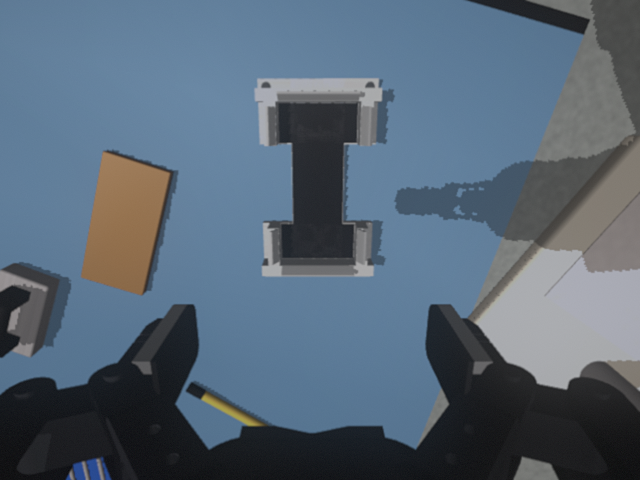

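The mould is now centred in view. Its floor strip between the notches spans px columns 293–345, rows 143–222. The outer ends are at rows 80 and 275. The bare plate is at (128,222).

```bash
python3 - <<'E'
from h import *
import json
p,q=json.load(open("w4.json")); s=dict(position=np.array(p),tcp_rot=np.array(q))
im=cv2.imread("pics/w4.png"); hsv=cv2.cvtColor(im,cv2.COLOR_BGR2HSV)
print(im[180,280:300].tolist()); print(im[180,338:352].tolist())
L,Rr=[],[]
for r in range(150,216):
    k=np.where(im[r,270:370].max(1)<60)[0]; k=k[(k>10)&(k<90)]
    L.append((270+k[0]-.5,r)); Rr.append((270+k[-1]+.5,r))
f=lambda P:(lambda w:np.polyfit(w[:,0],w[:,1],1))(cast("wrist",P,8,s))
def rob(P):
    w=cast("wrist",P,8,s); 
    for _ in range(3):
        c=np.polyfit(w[:,0],w[:,1],1); e=w[:,1]-np.polyval(c,w[:,0]); w=w[abs(e)<1.5*e.std()+.1]
    return c
a,b=rob(L),rob(Rr); print("edges",a,b,"angle",np.arctan([a[0],b[0]]),"width",np.polyval(b,455)-np.polyval(a,455),"centre y at 455",(np.polyval(a,455)+np.polyval(b,455))/2)
# outer silver
m=((hsv[:,:,1]<45)&(im.max(2)>95)).astype(np.uint8); m[:,:230]=0;m[:,410:]=0;m[:60]=0;m[300:]=0
pts=np.argwhere(m)[:,::-1].astype(np.float32).reshape(-1,1,2)
h=cv2.convexHull(pts); 
for z in(0,27,36): print(z,rect("wrist",h,z,s))
cs=[(293,144),(344,144),(293,222),(344,222)]
w=cast("wrist",cs,8,s);print(w.round(1),w.mean(0))
for c in blobs(im,BROWN,2000,25): print("plate",cv2.boundingRect(c),rect("wrist",c,10,s))
cv2.imwrite("pics/m.png",cv2.resize(im[70:290,240:400],None,fx=2.7,fy=2.7,interpolation=2))
E
```

```text
[[160, 132, 103], [159, 131, 101], [161, 132, 102], [160, 132, 102], [160, 132, 103], [160, 131, 102], [161, 132, 103], [159, 131, 101], [161, 132, 103], [160, 131, 100], [163, 136, 107], [161, 141, 123], [113, 101, 91], [60, 54, 50], [46, 40, 38], [49, 42, 39], [51, 45, 42], [51, 46, 42], [50, 45, 40], [50, 44, 42]]
[[46, 41, 37], [47, 41, 39], [48, 42, 39], [42, 37, 35], [72, 66, 63], [116, 108, 101], [115, 101, 89], [102, 85, 68], [111, 90, 69], [146, 120, 93], [160, 132, 102], [160, 131, 101], [159, 131, 102], [158, 130, 101]]
edges [2.52357861e-01 2.62857238e+02] [2.51975831e-01 3.07132776e+02] angle [0.24719659 0.2468374 ] width 44.10171444427078 centre y at 455 399.7309216852124
0 [4.53734e+02 4.00049e+02 2.43000e-01 1.79589e+02 1.07973e+02]
27 [4.49329e+02 3.98525e+02 2.43000e-01 1.65868e+02 9.97230e+01]
36 [4.47861e+02 3.98017e+02 2.43000e-01 1.61294e+02 9.69730e+01]
[[423.9 370.2   8. ]
 [413.3 412.8   8. ]
 [491.5 386.    8. ]
 [480.3 431.1   8. ]] [452.23926232 400.02427659   8.        ]
plate (82, 152, 88, 143) [ 5.32155e+02  2.37540e+02 -8.00000e-02  1.23954e+02  5.96390e+01]
```

View pics/m.png

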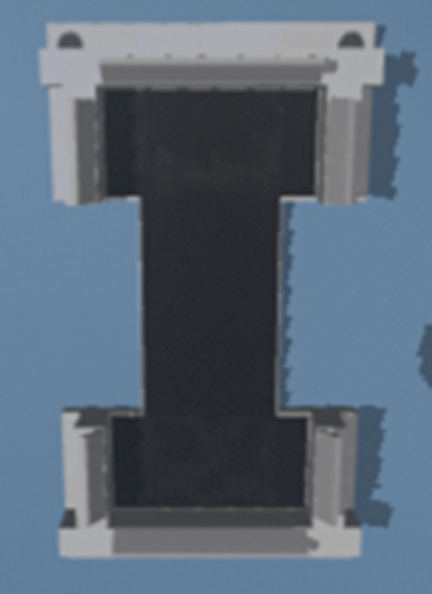

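Mould is at about (452,399), angle 0.247. The notch length reads 69.4 mm (expected 70). Heading to the phone.

```bash
python3 -m jog '[[[0,0,0],[0,0,0.12],-1],[[0,0,0],[0,0,0.12],-1],[[-4.5,0,0],[0,0,0],-1],[[-4.5,0,0],[0,0,0],-1],[[-4.5,0,0],[0,0,0],-1]]' 
python3 -m jog '[[[-4.5,0,0],[0,0,0],-1],[[-4.5,0,0],[0,0,0],-1],[[-4.5,0,0],[0,0,0],-1],[[-3,2,0],[0,0,0],-1],[[0,0,0],[0,0,0],-1]]'
python3 - <<'E'
from h import *
s,im=snap("wrist","w5.png")
r=None
for c in blobs(im,RED,2000,9): r=rect("wrist",c,10,s); print("red",cv2.boundingRect(c),r)
delta(s,508.5,74,150,1.546)
E
```

```text
t: 11.35
position: [467.1, 262.7, 279.4]
tcp_rot: [0.717, 0.697, -0.003, -0.001]
wrist_force: [-0.2, -0.8, -0.2]
grip_width: 85.3
t: 11.85
position: [480.2, 85.2, 278.4]
tcp_rot: [0.726, 0.687, -0.004, -0.001]
wrist_force: [0.2, -0.2, 0.5]
grip_width: 85.7
red (262, 160, 74, 144) [ 5.08349e+02  7.31740e+01 -3.80000e-02  1.34149e+02  6.25940e+01]
shift cm [-0.91  2.97 12.82] turn -0.031 tilt fix [-0.006  0.005 -0.   ] pos [480.2  85.2 278.4] F [ 0.2 -0.2  0.5] w 85.7 t 11.8 q6 0.23
```

```bash
python3 -m jog '[[[-0.5,1.5,4],[-0.006,0.005,-0.024],-1],[[-0.5,1.4,4],[0,0,0],-1],[[0,0,4],[0,0,0],-1],[[0,0,2],[0,0,0],-1],[[0,0,0],[0,0,0],-1]]'
python3 - <<'E'
from h import *
s=arm.read_state()
delta(s,508,73.5,85,1.539)
E
```

```text
t: 12.4
position: [508.8, 77.3, 133.9]
tcp_rot: [0.722, 0.692, 0.002, -0.001]
wrist_force: [-0.5, -0.6, -0.2]
grip_width: 85.5
shift cm [-0.4  -0.07  4.89] turn -0.011 tilt fix [ 0.001 -0.003 -0.   ] pos [508.8  77.3 133.9] F [-0.5 -0.6 -0.2] w 85.5 t 12.4 q6 0.19
```

```bash
python3 -m jog '[[[-0.5,0,0],[0,0,-0.01],-1],[[0,0,2],[0,0,0],-1],[[0,0,2],[0,0,0],-1],[[0,0,0.5],[0,0,0],-1],[[0,0,0],[0,0,0],-1]]'
python3 - <<'E'
from h import *
s,im=snap("wrist","w6.png")
delta(s,508,73.5,75,1.539)
E
```

```text
t: 12.9
position: [511.3, 74.2, 93.4]
tcp_rot: [0.719, 0.695, 0.005, 0.001]
wrist_force: [0.3, 0.3, 0.5]
grip_width: 85.5
shift cm [-0.09 -0.34  1.83] turn -0.001 tilt fix [ 0.008 -0.005 -0.   ] pos [511.3  74.2  93.4] F [0.3 0.3 0.5] w 85.5 t 12.9 q6 0.18
```

View pics/w6.png

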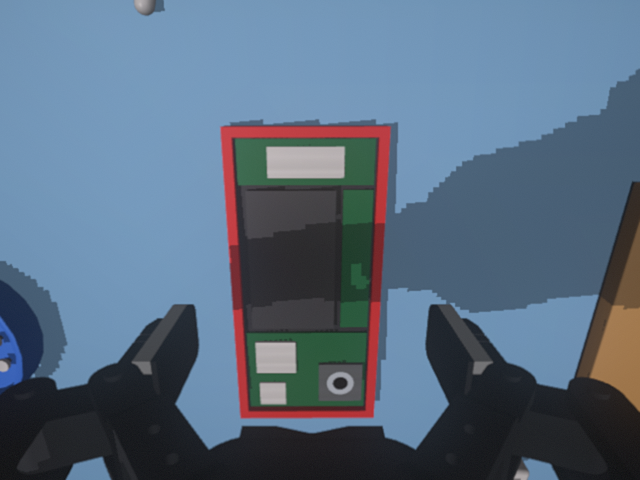

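Fingers straddle the phone (phone columns 234–380, fingertips 197 and 428). The finger scale puts the open tips about 61 mm ahead of the TCP. I'll go to TCP z≈71 and grip.

```bash
python3 -m jog '[[[-0.1,-0.3,0.8],[0.008,-0.005,0],-1],[[0,0,0.6],[0,0,0],-1],[[0,0,0.6],[0,0,0],-1],[[0,0,0.2],[0,0,0],-1],[[0,0,0],[0,0,0],-1]]'
python3 - <<'E'
from h import *
delta(arm.read_state(),508,73.5,71,1.539)
E
```

```text
t: 13.45
position: [509.8, 73.5, 72.8]
tcp_rot: [0.719, 0.695, 0.002, 0.001]
wrist_force: [0.2, -0.2, 0.6]
grip_width: 85.5
shift cm [-0.01 -0.18  0.18] turn -0.001 tilt fix [ 0.004 -0.    -0.   ] pos [509.8  73.5  72.8] F [ 0.2 -0.2  0.6] w 85.5 t 13.4 q6 0.18
```

```bash
python3 -m jog '[[[0,-0.2,0.2],[0.004,0,0],-1],[[0,0,0.1],[0,0,0],1],[[0,0,0],[0,0,0],1],[[0,0,0],[0,0,0],1],[[0,0,0],[0,0,0],1]]' 40
python3 -m jog '[[[0,0,0],[0,0,0],1],[[0,0,-2],[0,0,0],1],[[0,0,-2],[0,0,0],1],[[0,0,-2],[0,0,0],1],[[0,0,0],[0,0,0],1]]'
python3 - <<'E'
from h import *
s,im=snap("wrist","w7.png")
delta(s,508,73.5,71,1.539)
E
```

```text
t: 13.95
position: [507.7, 73.5, 69.9]
tcp_rot: [0.719, 0.695, 0.0, -0.0]
wrist_force: [-0.6, -0.1, -0.9]
grip_width: 62.9
t: 14.45
position: [506.6, 73.4, 130.4]
tcp_rot: [0.719, 0.695, -0.001, -0.001]
wrist_force: [-0.0, 0.1, -3.0]
grip_width: 62.8
shift cm [0.02 0.16 5.94] turn -0.001 tilt fix [-0.004  0.    -0.   ] pos [506.6  73.4 130.4] F [-0.   0.1 -3. ] w 62.8 t 14.4 q6 0.18
```

View pics/w7.png

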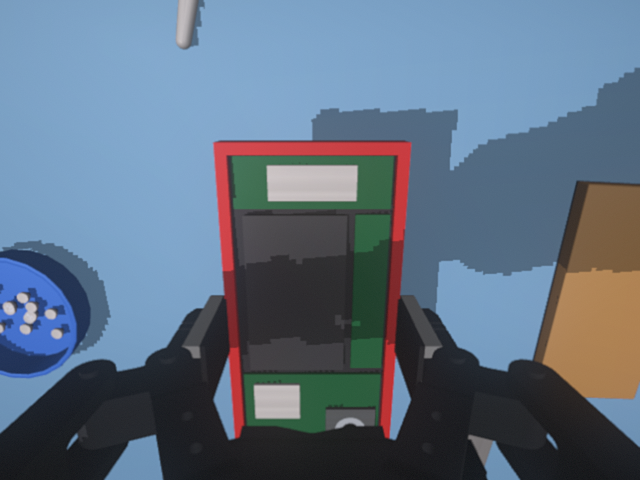

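Phone held and level. Its underside is at about TCP−70. Next I'll check its centre in the hand, then work out the way to the mould.

```bash
python3 - <<'E'
from h import *
im=cv2.imread("pics/w7.png"); s=arm.read_state()
R=Ro.from_quat(s["tcp_rot"]).as_matrix()
w=cast("wrist",[(215,142),(410,142)],s["position"][2]-60,s)
print(((w-s["position"])@R).round(1), "expect y -67.5")
delta(s,452,399,160,np.pi/2+.247)
E
```

```text
[[-30.1 -66.3  60.4]
 [ 32.6 -66.4  60.3]] expect y -67.5
shift cm [32.37 -6.5  -3.07] turn -0.28 tilt fix [-0.005  0.001 -0.   ] pos [506.   73.3 129.1] F [-0.2 -0.1 -2.7] w 63.0 t 14.5 q6 0.18
```

```bash
python3 -m jog '[[[1,0,-4],[0,0,0],1],[[4,-0.8,-2],[0,0,0],1],[[4.5,-1,0],[0,0,0],1],[[4.5,-1,0],[0,0,0],1],[[4.5,-1,0],[0,0,0],1]]'
python3 -m jog '[[[4.5,-1,0],[0,0,0],1],[[4.5,-1,0],[0,0,0],1],[[3.5,-0.5,0],[0,0,0],1],[[0,0,0],[0,0,-0.14],1],[[0,0,0],[0,0,-0.14],1]]'
python3 -m jog '[[[0,0,0],[0,0,0],1]]'
python3 - <<'E'
from h import *
delta(arm.read_state(),452,399,125,np.pi/2+.247)
E
```

```text
t: 15.0
position: [473.6, 260.1, 185.5]
tcp_rot: [0.722, 0.692, -0.005, -0.003]
wrist_force: [1.8, 0.2, -1.6]
grip_width: 62.5
t: 15.5
position: [448.8, 396.6, 176.8]
tcp_rot: [0.614, 0.789, -0.008, -0.005]
wrist_force: [0.1, -0.5, -2.0]
grip_width: 62.3
t: 15.6
position: [448.1, 397.0, 175.0]
tcp_rot: [0.613, 0.79, -0.009, -0.005]
wrist_force: [0.4, -1.0, -1.8]
grip_width: 62.8
shift cm [0.11 0.53 4.99] turn 0.005 tilt fix [-0.02   0.003 -0.   ] pos [448.1 397.  175. ] F [ 0.4 -1.  -1.8] w 62.8 t 15.6 q6 0.47
```

```bash
python3 -m jog '[[[0.1,0.4,2],[-0.02,0.003,0.005],1],[[0,0,2],[0,0,0],1],[[0,0,0.8],[0,0,0],1],[[0,0,0],[0,0,0],1]]'
python3 - <<'E'
from h import *
s,im=snap("wrist","w8.png")
delta(s,452,399,115,np.pi/2+.247)
E
```

```text
t: 16.0
position: [450.8, 397.3, 122.0]
tcp_rot: [0.621, 0.784, -0.002, -0.0]
wrist_force: [-0.4, -0.5, -0.8]
grip_width: 62.3
shift cm [0.13 0.16 0.7 ] turn -0.015 tilt fix [-0.003  0.002 -0.   ] pos [450.8 397.3 122. ] F [-0.4 -0.5 -0.8] w 62.3 t 16.0 q6 0.49
```

View pics/w8.png

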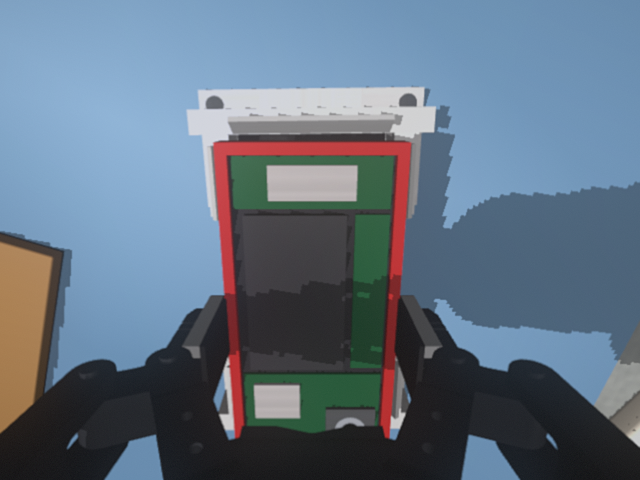

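```bash
python3 - <<'E'
from h import *
s=arm.read_state(); t=.247; u=np.array([np.cos(t),np.sin(t)]); v=np.array([-u[1],u[0]])
for px,z in(((312,134),27),((312,117),36),((188,110),36),((436,110),36)):
    w=cast("wrist",[px],z,s)[0,:2]-s["position"][:2]; print(px,z,w@u,w@v)
delta(s,452,399,80,np.pi/2+.247)
E
```

```text
(312, 134) 27 -67.00332240520427 1.8206757932886681
(312, 117) 36 -73.71799990341421 1.9244974685384726
(188, 110) 36 -76.98012696613033 -45.003666087790684
(436, 110) 36 -75.62903776956166 48.88290021118942
shift cm [0.13 0.15 4.26] turn -0.015 tilt fix [-0.003  0.002 -0.   ] pos [450.9 397.5 122.6] F [-0.1 -1.5 -1.2] w 62.7 t 16.1 q6 0.49
```

Both estimates agree: the mould centre is about 1.5 mm further in x and y. Shifting by that and lowering.

```bash
python3 -m jog '[[[0.15,0.15,0],[-0.003,0.002,-0.016],1],[[0,0,1.2],[0,0,0],1],[[0,0,0.8],[0,0,0],1]]'
python3 - <<'E'
from h import *
delta(arm.read_state(),452,399,80,np.pi/2+.247)
E
```

```text
t: 16.35
position: [453.7, 400.2, 104.2]
tcp_rot: [0.615, 0.789, 0.003, 0.0]
wrist_force: [0.3, -0.7, -2.9]
grip_width: 62.4
shift cm [-0.09 -0.2   2.42] turn -0.0 tilt fix [ 0.005 -0.003 -0.   ] pos [453.7 400.2 104.2] F [ 0.3 -0.7 -2.9] w 62.4 t 16.4 q6 0.48
```

```bash
python3 -m jog '[[[-0.05,-0.15,0],[0.005,-0.003,0],1],[[0,0,0.8],[0,0,0],1],[[0,0,0.6],[0,0,0],1]]'
python3 - <<'E'
from h import *
delta(arm.read_state(),452,399,80,np.pi/2+.247)
E
```

```text
t: 16.65
position: [452.2, 399.3, 88.9]
tcp_rot: [0.615, 0.789, -0.0, 0.0]
wrist_force: [-0.4, -0.4, -1.7]
grip_width: 62.3
shift cm [-0.02 -0.02  0.89] turn -0.001 tilt fix [-0.001  0.    -0.   ] pos [452.2 399.3  88.9] F [-0.4 -0.4 -1.7] w 62.3 t 16.6 q6 0.48
```

```bash
python3 -m jog '[[[0,0,0.6],[0,0,0],1],[[0,0,0.4],[0,0,0],1]]'
python3 -m jog '[[[0,0,0.3],[0,0,0],1]]'
python3 -m jog '[[[0,0,0.3],[0,0,0],1]]'
```

```text
t: 16.85
position: [452.0, 399.2, 77.7]
tcp_rot: [0.615, 0.789, -0.001, -0.0]
wrist_force: [-6.0, -5.5, 55.1]
grip_width: 62.7
t: 16.95
position: [452.0, 399.2, 77.6]
tcp_rot: [0.615, 0.789, 0.0, 0.0]
wrist_force: [-16.1, -14.2, 68.2]
grip_width: 62.5
t: 17.05
position: [451.9, 399.1, 77.8]
tcp_rot: [0.615, 0.789, 0.001, 0.0]
wrist_force: [-10.5, -8.5, 35.7]
grip_width: 62.3
```

On the floor at z 77.7 (78 expected). Releasing, rising and checking with the wrist camera.

```bash
python3 -m jog '[[[0,0,0],[0,0,0],1],[[0,0,0],[0,0,0],-1],[[0,0,0],[0,0,0],-1],[[0,0,-0.2],[0,0,0],-1],[[0,0,-3],[0,0,0],-1]]'
python3 -m jog '[[[0,0,-5],[0,0,0],-1],[[0,0,-5],[0,0,0],-1],[[0,-2,-5],[0,0,0],-1],[[0,-2,-2],[0,0,0],-1],[[0,0,0],[0,0,0],-1]]'
python3 - <<'E'
from h import *
s,im=snap("wrist","w9.png")
for c in blobs(im,RED,1000,9): print("phone",cv2.boundingRect(c),rect("wrist",c,18,s))
delta(s,508,-225.6,270,np.pi/2+.021)
cv2.imwrite("pics/w9c.png",cv2.resize(im[60:380,180:460],None,fx=1.8,fy=1.8))
E
```

```text
t: 17.55
position: [450.7, 398.1, 108.1]
tcp_rot: [0.615, 0.789, -0.001, -0.0]
wrist_force: [0.3, -0.9, -0.1]
grip_width: 85.6
t: 18.05
position: [413.7, 389.2, 281.5]
tcp_rot: [0.615, 0.788, -0.0, -0.0]
wrist_force: [-0.2, 0.6, 0.2]
grip_width: 85.4
phone (275, 173, 75, 143) [4.52993e+02 4.00395e+02 2.46000e-01 1.34224e+02 6.37890e+01]
shift cm [-61.93  -5.8    1.16] turn 0.225 tilt fix [-0.001  0.    -0.   ] pos [413.7 389.2 281.5] F [-0.2  0.6  0.2] w 85.4 t 18.1 q6 0.51
```

View pics/w9c.png

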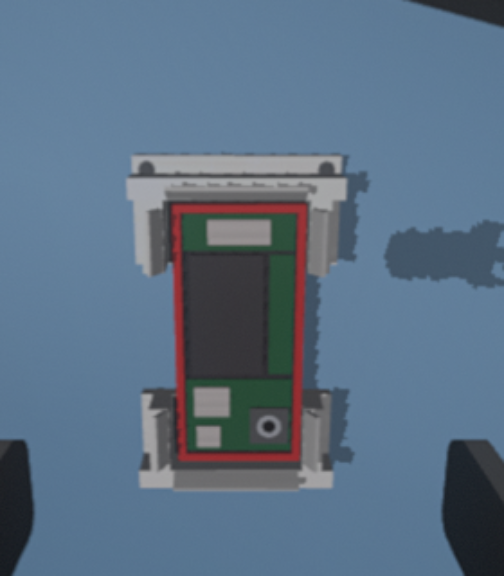

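The phone is seated square in the cavity (measured 453.0, 400.4, angle 0.246 against the mould's 0.247). Now to the red cover.

```bash
python3 -m jog '[[[0,0,0],[0,0,0.113],-1],[[0,0,0],[0,0,0.112],-1],[[-4.7,0.5,0],[0,0,0],-1],[[-4.7,0.5,0],[0,0,0],-1],[[-4.7,0.5,0],[0,0,0],-1]]' >/dev/null
python3 -m jog '[[[-4.7,0.5,0],[0,0,0],-1],[[-4.7,0.5,0],[0,0,0],-1],[[-4.7,0.5,0],[0,0,0],-1],[[-4.7,0.5,0],[0,0,0],-1],[[-4.7,0.5,0],[0,0,0],-1]]' >/dev/null
python3 -m jog '[[[-4.7,0.5,0],[0,0,0],-1],[[-4.7,0.5,0],[0,0,0],-1],[[-4.7,0.5,0],[0,0,0],-1],[[-4.7,0.5,0],[0,0,0],-1],[[-4.7,0.5,0],[0,0,0],-1]]'
python3 -m jog '[[[0,0,0],[0,0,0],-1]]'
python3 - <<'E'
from h import *
s,im=snap("wrist","w10.png")
for c in blobs(im,RED,1000,9): print("red",cv2.boundingRect(c),rect("wrist",c,9,s))
delta(s,508,-225.6,130,np.pi/2+.021)
E
```

```text
t: 19.6
position: [491.9, -241.0, 257.9]
tcp_rot: [0.701, 0.713, -0.01, -0.007]
wrist_force: [0.5, 0.5, 1.2]
grip_width: 85.8
t: 19.7
position: [492.2, -246.4, 255.4]
tcp_rot: [0.702, 0.712, -0.011, -0.007]
wrist_force: [0.4, 0.6, 0.2]
grip_width: 85.5
red (297, 154, 80, 155) [ 5.08984e+02 -2.26134e+02  2.10000e-02  1.34200e+02  6.30010e+01]
shift cm [ 2.12  1.93 12.49] turn -0.008 tilt fix [-0.026  0.005 -0.   ] pos [ 492.2 -246.4  255.4] F [0.4 0.6 0.2] w 85.5 t 19.7 q6 -0.47
```

```bash
python3 -m jog '[[[1,1,3],[-0.026,0.005,-0.008],-1],[[1,0.5,3],[0,0,0],-1],[[0,0,3.5],[0,0,0],-1],[[0,0,2],[0,0,0],-1],[[0,0,0],[0,0,0],-1]]'
python3 - <<'E'
from h import *
s,im=snap("wrist","w11.png")
for c in blobs(im,RED,1000,9): print("red",cv2.boundingRect(c),rect("wrist",c,9,s))
delta(s,508.5,-226,85,np.pi/2+.021)
E
```

```text
t: 20.25
position: [504.6, -221.0, 130.6]
tcp_rot: [0.699, 0.715, -0.0, -0.004]
wrist_force: [0.8, 0.2, 0.2]
grip_width: 85.6
red (231, 142, 133, 240) [ 5.08949e+02 -2.26106e+02  2.10000e-02  1.33878e+02  6.32050e+01]
shift cm [-0.53  0.41  4.56] turn 0.001 tilt fix [-0.006 -0.006  0.   ] pos [ 504.6 -221.   130.6] F [0.8 0.2 0.2] w 85.6 t 20.2 q6 -0.44
```

```bash
python3 -m jog '[[[-0.5,0.4,1],[-0.006,-0.006,0],-1],[[0,0,2],[0,0,0],-1],[[0,0,1.4],[0,0,0],-1],[[0,0,0],[0,0,0],-1]]'
python3 - <<'E'
from h import *
delta(arm.read_state(),508.5,-226,71,np.pi/2+.021)
E
```

```text
t: 20.7
position: [512.7, -227.1, 89.1]
tcp_rot: [0.699, 0.715, 0.001, 0.005]
wrist_force: [0.4, 0.6, -0.5]
grip_width: 85.4
shift cm [ 0.13 -0.43  1.81] turn 0.003 tilt fix [0.008 0.005 0.   ] pos [ 512.7 -227.1   89.1] F [ 0.4  0.6 -0.5] w 85.4 t 20.7 q6 -0.44
```

```bash
python3 -m jog '[[[0.1,-0.4,0.6],[0.008,0.005,0],-1],[[0,0,0.6],[0,0,0],-1],[[0,0,0.5],[0,0,0],-1],[[0,0,0],[0,0,0],-1]]'
python3 - <<'E'
from h import *
delta(arm.read_state(),508.5,-226,70.5,np.pi/2+.021)
E
```

```text
t: 21.1
position: [510.1, -227.1, 73.4]
tcp_rot: [0.699, 0.715, 0.001, 0.002]
wrist_force: [-0.1, -0.5, 0.0]
grip_width: 85.4
shift cm [ 0.11 -0.16  0.29] turn 0.003 tilt fix [0.004 0.001 0.   ] pos [ 510.1 -227.1   73.4] F [-0.1 -0.5  0. ] w 85.4 t 21.1 q6 -0.44
```

```bash
python3 -m jog '[[[0.1,-0.15,0.3],[0.004,0,0],-1],[[0,0,0.1],[0,0,0],1],[[0,0,0],[0,0,0],1],[[0,0,0],[0,0,0],1],[[0,0,0],[0,0,0],1]]' 30
python3 -m jog '[[[0,0,0],[0,0,0],1],[[0,0,-2],[0,0,0],1],[[0,0,-2.5],[0,0,0],1],[[0,0,-3],[0,0,0],1],[[0,0,0],[0,0,0],1]]'
python3 - <<'E'
from h import *
s,im=snap("wrist","w12.png")
R=Ro.from_quat(s["tcp_rot"]).as_matrix()
for c in blobs(im,RED,1000,9): print(cv2.boundingRect(c)); c0=c
m=c0.reshape(-1,2); y=m[:,1].min(); k=m[(m[:,1]<y+20)]
a=m[np.argmin(m.sum(1))]; b=m[np.argmax(m[:,0]-m[:,1])]; print(a,b)
w=cast("wrist",[a,b],s["position"][2]-61,s); print(((w-s["position"])@R).round(1))
delta(s,452,399,170,np.pi/2+.247)
E
```

```text
t: 21.6
position: [509.0, -226.2, 70.1]
tcp_rot: [0.699, 0.715, -0.001, 0.001]
wrist_force: [0.4, 1.0, -0.7]
grip_width: 62.6
t: 22.1
position: [508.3, -225.8, 146.5]
tcp_rot: [0.699, 0.715, -0.001, -0.0]
wrist_force: [0.3, -0.8, -1.2]
grip_width: 63.0
(215, 139, 195, 300)
[215 140] [409 140]
[[-30.3 -66.9  61.2]
 [ 32.4 -66.9  61.1]]
shift cm [62.59 -4.16 -2.4 ] turn -0.223 tilt fix [-0.002  0.001 -0.   ] pos [ 508.3 -225.8  146.5] F [ 0.3 -0.8 -1.2] w 63.0 t 22.1 q6 -0.44
```

View pics/w12.png

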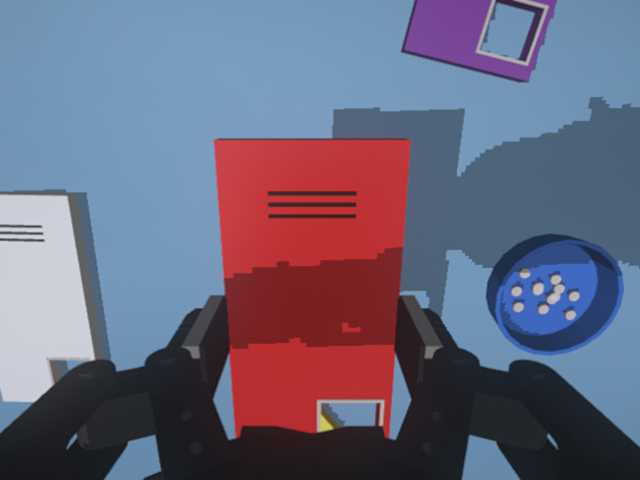

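The red cover is held square, window at the +x, +y corner as needed, in the same hand pose as the phone (edge −66.9 against −66.3 mm). Carrying it high to the mould.

```bash
python3 -m jog '[[[0,0,-4],[0,0,0],1],[[4,-0.3,-4],[0,0,0],1],[[4.5,-0.3,0],[0,0,0],1],[[4.5,-0.3,0],[0,0,0],1],[[4.5,-0.3,0],[0,0,0],1]]' >/dev/null
python3 -m jog '[[[4.5,-0.3,0],[0,0,0],1],[[4.5,-0.3,0],[0,0,0],1],[[4.5,-0.3,0],[0,0,0],1],[[4.5,-0.3,0],[0,0,0],1],[[4.5,-0.3,0],[0,0,0],1]]' >/dev/null
python3 -m jog '[[[4.5,-0.3,0],[0,0,0],1],[[4.5,-0.3,0],[0,0,0],1],[[4,-0.3,0],[0,0,0],1],[[0,0,0],[0,0,-0.112],1],[[0,0,0],[0,0,-0.112],1]]'
python3 -m jog '[[[0,0,0],[0,0,0],1]]'
python3 - <<'E'
from h import *
delta(arm.read_state(),452,399,120,np.pi/2+.247)
E
```

```text
t: 23.65
position: [454.5, 320.2, 209.2]
tcp_rot: [0.614, 0.789, -0.007, -0.007]
wrist_force: [0.9, -0.4, -0.2]
grip_width: 62.8
t: 23.75
position: [453.9, 320.7, 207.8]
tcp_rot: [0.613, 0.79, -0.007, -0.007]
wrist_force: [-0.0, -0.3, 0.6]
grip_width: 62.9
shift cm [7.62 1.94 8.76] turn 0.005 tilt fix [-0.02  -0.002  0.   ] pos [453.9 320.7 207.8] F [-0.  -0.3  0.6] w 62.9 t 23.8 q6 0.36
```

```bash
python3 -m jog '[[[3.5,0.9,0],[-0.02,0,0.005],1],[[3.5,0.9,1],[0,0,0],1],[[0.3,0,2.5],[0,0,0],1],[[0,0,2],[0,0,0],1],[[0,0,0],[0,0,0],1]]'
python3 - <<'E'
from h import *
delta(arm.read_state(),452,399,120,np.pi/2+.247)
E
```

```text
t: 24.25
position: [453.3, 396.6, 147.6]
tcp_rot: [0.622, 0.783, -0.001, -0.001]
wrist_force: [-0.6, -1.1, 0.0]
grip_width: 62.9
shift cm [ 0.26 -0.06  2.76] turn -0.02 tilt fix [-0.002  0.    -0.   ] pos [453.3 396.6 147.6] F [-0.6 -1.1  0. ] w 62.9 t 24.2 q6 0.49
```

```bash
python3 -m jog '[[[0.25,-0.05,0.5],[-0.002,0,-0.02],1],[[0,0,1.5],[0,0,0],1],[[0,0,0.8],[0,0,0],1],[[0,0,0],[0,0,0],1]]'
python3 - <<'E'
from h import *
delta(arm.read_state(),452,399.1,90,np.pi/2+.247)
E
```

```text
t: 24.65
position: [453.0, 398.1, 120.1]
tcp_rot: [0.616, 0.788, 0.0, 0.0]
wrist_force: [-0.3, 0.8, -1.0]
grip_width: 62.8
shift cm [ 0.12 -0.07  3.01] turn -0.004 tilt fix [ 0.001 -0.    -0.   ] pos [453.  398.1 120.1] F [-0.3  0.8 -1. ] w 62.8 t 24.6 q6 0.48
```

```bash
python3 -m jog '[[[0.12,-0.07,0.4],[0,0,-0.005],1],[[0,0,1.0],[0,0,0],1],[[0,0,0.6],[0,0,0],1]]'
python3 - <<'E'
from h import *
delta(arm.read_state(),452,399.1,90,np.pi/2+.247)
E
```

```text
t: 24.95
position: [453.1, 399.6, 101.4]
tcp_rot: [0.614, 0.789, 0.002, 0.001]
wrist_force: [0.6, -0.5, -0.2]
grip_width: 62.8
shift cm [-0.03 -0.13  1.14] turn 0.001 tilt fix [ 0.004 -0.002 -0.   ] pos [453.1 399.6 101.4] F [ 0.6 -0.5 -0.2] w 62.8 t 24.9 q6 0.48
```

```bash
python3 -m jog '[[[0,-0.12,0.4],[0.004,-0.002,0],1],[[0,0,0.5],[0,0,0],1]]'
python3 -m jog '[[[0,0,0.4],[0,0,0],1]]'
python3 -m jog '[[[0,0,0.3],[0,0,0],1]]'
```

```text
t: 25.15
position: [451.9, 399.3, 91.6]
tcp_rot: [0.614, 0.789, -0.0, 0.0]
wrist_force: [-0.0, -0.2, 0.5]
grip_width: 63.1
t: 25.25
position: [451.9, 399.3, 87.5]
tcp_rot: [0.614, 0.789, -0.0, 0.0]
wrist_force: [-12.3, -9.3, 56.1]
grip_width: 62.9
t: 25.35
position: [451.8, 399.3, 87.5]
tcp_rot: [0.614, 0.789, 0.001, 0.0]
wrist_force: [-15.9, -12.6, 63.1]
grip_width: 62.5
```

Contact at 87.5 (88 expected), so the cover is on the phone. Releasing and checking.

```bash
python3 -m jog '[[[0,0,0],[0,0,0],1],[[0,0,0],[0,0,0],-1],[[0,0,0],[0,0,0],-1],[[0,0,-0.2],[0,0,0],-1],[[0,0,-3],[0,0,0],-1]]' >/dev/null
python3 -m jog '[[[0,0,-5],[0,0,0],-1],[[0,0,-5],[0,0,0],-1],[[0,-2,-5],[0,0,0],-1],[[0,-2,-1],[0,0,0],-1],[[0,0,0],[0,0,0],-1]]'
python3 - <<'E'
from h import *
s,im=snap("wrist","w13.png")
for c in blobs(im,RED,1000,9): print("cover",cv2.boundingRect(c),rect("wrist",c,27,s))
cv2.imwrite("pics/w13c.png",cv2.resize(im[60:380,180:460],None,fx=1.8,fy=1.8))
delta(s,505,237,270,np.pi/2-.08)
E
```

```text
t: 26.35
position: [413.4, 389.2, 280.4]
tcp_rot: [0.615, 0.789, -0.001, -0.0]
wrist_force: [-0.4, 0.3, -0.1]
grip_width: 85.4
cover (274, 174, 78, 147) [4.51587e+02 4.00130e+02 2.47000e-01 1.34441e+02 6.37030e+01]
shift cm [-17.     5.17   1.05] turn 0.327 tilt fix [-0.003  0.001 -0.   ] pos [413.4 389.2 280.4] F [-0.4  0.3 -0.1] w 85.4 t 26.4 q6 0.51
```

View pics/w13c.png

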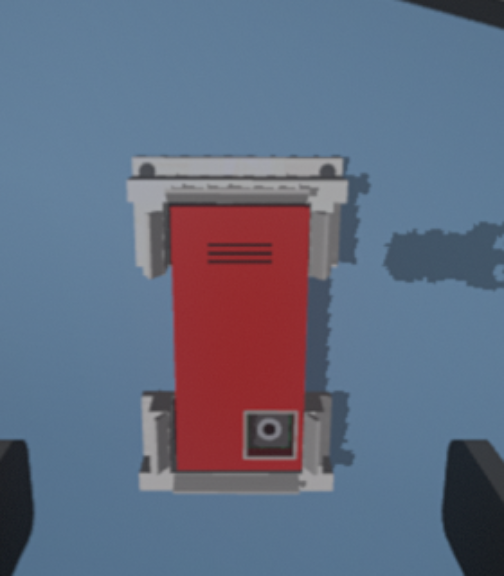

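The cover lies square on the phone, camera visible through the window (crop px 270,433). Now to the plate.

```bash
python3 -m jog '[[[0,0,0],[0,0,0.11],-1],[[0,0,0],[0,0,0.11],-1],[[0,0,0],[0,0,0.107],-1],[[-3.6,2.6,0],[0,0,0],-1],[[-3.6,2.6,0],[0,0,0],-1]]' >/dev/null
python3 -m jog '[[[-3.6,2.6,0],[0,0,0],-1],[[-3.6,2.6,0],[0,0,0],-1],[[0,0,0],[0,0,0],-1],[[0,0,0],[0,0,0],-1]]'
python3 - <<'E'
from h import *
s,im=snap("wrist","w14.png")
for c in blobs(im,BROWN,2000,25): print("plate",cv2.boundingRect(c),rect("wrist",c,10,s))
delta(s,531.5,237,130,np.pi/2-.08)
E
```

```text
t: 27.3
position: [511.2, 231.8, 266.6]
tcp_rot: [0.739, 0.673, -0.008, -0.001]
wrist_force: [-0.3, -0.4, -0.1]
grip_width: 85.4
plate (286, 160, 71, 138) [ 5.32261e+02  2.36448e+02 -8.00000e-02  1.23535e+02  5.84780e+01]
shift cm [ 0.85  2.13 13.63] turn -0.013 tilt fix [-0.012  0.011 -0.   ] pos [511.2 231.8 266.6] F [-0.3 -0.4 -0.1] w 85.4 t 27.3 q6 0.52
```

```bash
python3 -m jog '[[[0.4,1,3.5],[-0.012,0.011,-0.013],-1],[[0.4,1,3.5],[0,0,0],-1],[[0,0,3.5],[0,0,0],-1],[[0,0,2],[0,0,0],-1],[[0,0,0],[0,0,0],-1]]'
python3 - <<'E'
from h import *
s,im=snap("wrist","w15.png")
for c in blobs(im,BROWN,2000,25): print("plate",cv2.boundingRect(c),rect("wrist",c,10,s))
delta(s,531.5,236.8,85,np.pi/2-.08)
E
```

```text
t: 27.85
position: [530.6, 243.7, 135.6]
tcp_rot: [0.732, 0.681, 0.001, -0.0]
wrist_force: [-0.6, -1.1, 0.8]
grip_width: 85.7
plate (236, 146, 120, 219) [ 5.32103e+02  2.36388e+02 -8.00000e-02  1.23512e+02  5.86400e+01]
shift cm [-0.69  0.14  5.06] turn 0.008 tilt fix [ 0.001 -0.001 -0.   ] pos [530.6 243.7 135.6] F [-0.6 -1.1  0.8] w 85.7 t 27.9 q6 0.5
```

```bash
python3 -m jog '[[[-0.7,0.1,1],[0,0,0.008],-1],[[0,0,2],[0,0,0],-1],[[0,0,1.8],[0,0,0],-1],[[0,0,0],[0,0,0],-1]]'
python3 - <<'E'
from h import *
delta(arm.read_state(),531.5,236.8,71,np.pi/2-.08)
E
```

```text
t: 28.3
position: [533.4, 238.7, 91.2]
tcp_rot: [0.734, 0.679, 0.005, 0.001]
wrist_force: [-0.6, -0.3, -0.9]
grip_width: 85.1
shift cm [-0.21 -0.19  2.02] turn 0.002 tilt fix [ 0.008 -0.005 -0.   ] pos [533.4 238.7  91.2] F [-0.6 -0.3 -0.9] w 85.1 t 28.3 q6 0.5
```

```bash
python3 -m jog '[[[-0.2,-0.2,0.8],[0.008,-0.005,0],-1],[[0,0,0.7],[0,0,0],-1],[[0,0,0.4],[0,0,0],-1],[[0,0,0],[0,0,0],-1]]'
python3 - <<'E'
from h import *
delta(arm.read_state(),531.5,236.8,72,np.pi/2-.08)
E
```

```text
t: 28.7
position: [532.7, 237.1, 74.0]
tcp_rot: [0.734, 0.679, 0.002, 0.001]
wrist_force: [-0.3, -0.3, -0.6]
grip_width: 85.3
shift cm [-0.04 -0.11  0.2 ] turn 0.001 tilt fix [ 0.004 -0.002 -0.   ] pos [532.7 237.1  74. ] F [-0.3 -0.3 -0.6] w 85.3 t 28.7 q6 0.5
```

```bash
python3 -m jog '[[[0,-0.1,0.2],[0.004,-0.002,0],-1],[[0,0,0.1],[0,0,0],1],[[0,0,0],[0,0,0],1],[[0,0,0],[0,0,0],1],[[0,0,0],[0,0,0],1]]' 40
python3 -m jog '[[[0,0,0],[0,0,0],1],[[0,0,-2],[0,0,0],1],[[0,0,-2.5],[0,0,0],1],[[0,0,-3],[0,0,0],1],[[0,0,0],[0,0,0],1]]'
python3 - <<'E'
from h import *
s,im=snap("wrist","w16.png")
R=Ro.from_quat(s["tcp_rot"]).as_matrix()
for c in blobs(im,BROWN,2000,25):
  print(cv2.boundingRect(c)); m=c.reshape(-1,2)
  a=m[np.argmin(m.sum(1))]; b=m[np.argmax(m[:,0]-m[:,1])]
  w=cast("wrist",[a,b],s["position"][2]-61,s); print(a,b,((w-s["position"])@R).round(1))
delta(s,452,399.1,170,np.pi/2+.247)
E
```

```text
t: 29.2
position: [532.0, 237.5, 71.9]
tcp_rot: [0.734, 0.679, 0.0, 0.0]
wrist_force: [-0.7, -0.7, -0.7]
grip_width: 58.6
t: 29.7
position: [531.1, 237.1, 147.5]
tcp_rot: [0.734, 0.679, -0.002, -0.001]
wrist_force: [0.7, -0.1, -1.7]
grip_width: 58.8
(224, 156, 177, 278)
[224 158] [400 158] [[-27.7 -61.2  61.2]
 [ 29.9 -61.2  61.1]]
shift cm [15.53 -9.17 -2.24] turn -0.326 tilt fix [-0.003  0.002 -0.   ] pos [531.1 237.1 147.5] F [ 0.7 -0.1 -1.7] w 58.8 t 29.7 q6 0.5
```

Plate held centred and square (half-length edge at −61.2 of 62.5 mm). Carrying it to the mould.

```bash
python3 -m jog '[[[0,0,-4],[0,0,0],1],[[3.9,-2.3,-1],[0,0,0],1],[[3.9,-2.3,0],[0,0,0],1],[[3.9,-2.3,0],[0,0,0],1],[[3.9,-2.3,0],[0,0,0],1]]' >/dev/null
python3 -m jog '[[[0,0,0],[0,0,-0.11],1],[[0,0,0],[0,0,-0.11],1],[[0,0,0],[0,0,-0.106],1],[[0,0,0],[0,0,0],1]]'
python3 - <<'E'
from h import *
delta(arm.read_state(),452,399.1,125,np.pi/2+.247)
E
```

```text
t: 30.65
position: [445.0, 404.2, 184.6]
tcp_rot: [0.611, 0.792, -0.009, -0.004]
wrist_force: [0.6, 0.2, -0.3]
grip_width: 58.7
shift cm [-0.63  0.66  5.95] turn 0.009 tilt fix [-0.019  0.006 -0.   ] pos [445.  404.2 184.6] F [ 0.6  0.2 -0.3] w 58.7 t 30.6 q6 0.48
```

```bash
python3 -m jog '[[[-0.6,0.5,1],[-0.019,0.006,0.009],1],[[0,0,2],[0,0,0],1],[[0,0,1.8],[0,0,0],1],[[0,0,0],[0,0,0],1]]'
python3 - <<'E'
from h import *
delta(arm.read_state(),452,399.1,110,np.pi/2+.247)
E
```

```text
t: 31.05
position: [450.6, 398.2, 131.6]
tcp_rot: [0.62, 0.785, -0.002, -0.0]
wrist_force: [-0.2, -0.1, -1.6]
grip_width: 58.6
shift cm [0.06 0.16 2.16] turn -0.013 tilt fix [-0.003  0.002 -0.   ] pos [450.6 398.2 131.6] F [-0.2 -0.1 -1.6] w 58.6 t 31.1 q6 0.49
```

```bash
python3 -m jog '[[[0.05,0.1,0.6],[-0.003,0.002,-0.013],1],[[0,0,1],[0,0,0],1],[[0,0,0],[0,0,0],1]]'
python3 - <<'E'
from h import *
delta(arm.read_state(),452,399.1,101,np.pi/2+.247)
E
```

```text
t: 31.35
position: [451.7, 398.7, 114.5]
tcp_rot: [0.616, 0.788, 0.0, -0.0]
wrist_force: [-0.7, -1.1, -0.7]
grip_width: 58.6
shift cm [0.03 0.04 1.35] turn -0.003 tilt fix [-0. -0.  0.] pos [451.7 398.7 114.5] F [-0.7 -1.1 -0.7] w 58.6 t 31.4 q6 0.48
```

```bash
python3 -m jog '[[[0,0,0.6],[0,0,0],1],[[0,0,0.5],[0,0,0],1]]'
python3 -m jog '[[[0,0,0.4],[0,0,0],1]]'
python3 -m jog '[[[0,0,0.3],[0,0,0],1]]'
```

```text
t: 31.55
position: [452.3, 399.2, 104.0]
tcp_rot: [0.616, 0.788, 0.001, -0.0]
wrist_force: [0.1, -0.1, -1.5]
grip_width: 58.3
t: 31.65
position: [452.4, 399.3, 99.8]
tcp_rot: [0.616, 0.788, 0.001, -0.0]
wrist_force: [-0.1, -0.4, -1.5]
grip_width: 58.3
t: 31.75
position: [452.4, 399.4, 98.6]
tcp_rot: [0.616, 0.788, 0.002, 0.0]
wrist_force: [-12.1, -9.6, 49.5]
grip_width: 58.4
```

Contact at 98.6 (99 expected). Releasing, checking the plate, then back to the weight.

```bash
python3 -m jog '[[[0,0,0],[0,0,0],1],[[0,0,0],[0,0,0],-1],[[0,0,0],[0,0,0],-1],[[0,0,-0.2],[0,0,0],-1],[[0,0,-3],[0,0,0],-1]]' >/dev/null
python3 -m jog '[[[0,0,-5],[0,0,0],-1],[[0,0,-5],[0,0,0],-1],[[0,-2,-5],[0,0,0],-1],[[0,-2,0],[0,0,0],-1],[[0,0,0],[0,0,0],-1]]'
python3 - <<'E'
from h import *
s,im=snap("wrist","w17.png")
for c in blobs(im,BROWN,2000,15): print("plate",cv2.boundingRect(c),rect("wrist",c,37,s))
delta(s,615,148,290,1.40)
E
```

```text
t: 32.75
position: [414.1, 389.5, 282.9]
tcp_rot: [0.617, 0.787, 0.001, -0.0]
wrist_force: [0.5, -1.5, -0.3]
grip_width: 85.4
plate (276, 182, 74, 137) [4.53060e+02 4.00875e+02 2.42000e-01 1.23108e+02 5.97220e+01]
shift cm [-28.26  13.72  -0.73] turn 0.413 tilt fix [ 0.002 -0.002 -0.   ] pos [414.1 389.5 282.9] F [ 0.5 -1.5 -0.3] w 85.4 t 32.8 q6 0.51
```

```bash
python3 -m jog '[[[0,0,0],[0,0,0.138],-1],[[0,0,0],[0,0,0.138],-1],[[0,0,0],[0,0,0.137],-1],[[-2.9,3.4,0],[0,0,0],-1],[[-2.9,3.4,0],[0,0,0],-1]]' >/dev/null
python3 -m jog '[[[-2.9,3.4,0],[0,0,0],-1],[[-2.9,3.4,0],[0,0,0],-1],[[-2.9,3.4,0],[0,0,0],-1],[[-2.9,3.4,0],[0,0,0],-1],[[-2.9,3.2,0],[0,0,0],-1]]' >/dev/null
python3 -m jog '[[[0,0,0],[0,0,0],-1],[[0,0,0],[0,0,0],-1]]'
python3 - <<'E'
from h import *
s,im=snap("wrist","w18.png")
for c in blobs(im[:330],[((0,0,0),(180,255,48))],300,3):
    print("dark",cv2.boundingRect(c),rect("wrist",c,52,s))
hsv=cv2.cvtColor(im,cv2.COLOR_BGR2HSV)
delta(s,640,147,130,1.40)
E
```

```text
t: 34.0
position: [622.7, 137.0, 269.3]
tcp_rot: [0.771, 0.637, -0.003, -0.002]
wrist_force: [-0.6, 0.5, -0.4]
grip_width: 85.2
dark (428, 305, 25, 25) [ 7.23399e+02  2.25560e+02 -1.88000e-01  2.18670e+01  2.03610e+01]
dark (171, 305, 25, 25) [ 6.84209e+02  1.79300e+01 -1.85000e-01  2.19070e+01  2.05460e+01]
dark (319, 194, 23, 81) [ 6.37845e+02  1.49185e+02 -1.57000e-01  6.42240e+01  1.60940e+01]
shift cm [ 1.35  1.6  13.92] turn -0.018 tilt fix [-0.007  0.003 -0.   ] pos [622.7 137.  269.3] F [-0.6  0.5 -0.4] w 85.2 t 34.0 q6 0.41
```

View pics/w18.png

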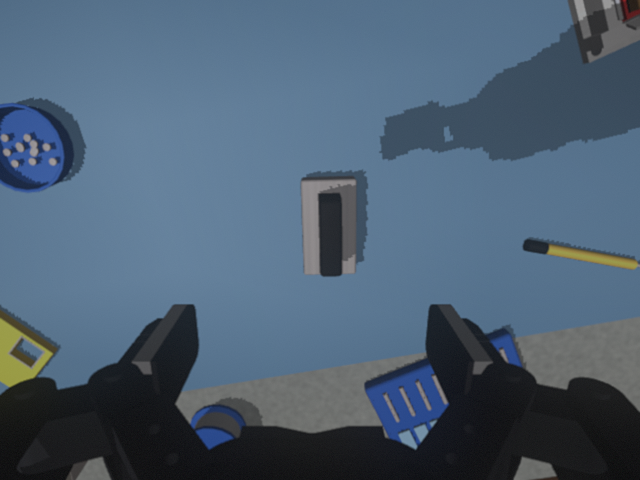

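The weight stands upright with its bar at px (330,235), about (638,148.5), angle −0.16. Gripping it centrally this time.

```bash
python3 -m jog '[[[0.7,1,4],[-0.007,0.003,-0.018],-1],[[0.6,0.5,4],[0,0,0],-1],[[0,0,3],[0,0,0],-0.4],[[0,0,1],[0,0,0],-0.4],[[0,0,0],[0,0,0],-0.4]]'
python3 - <<'E'
from h import *
s,im=snap("wrist","w19.png")
for c in blobs(im[:330],[((0,0,0),(180,255,48))],300,3): print("dark",cv2.boundingRect(c),rect("wrist",c,52,s))
delta(s,638,148.3,103,1.405)
E
```

```text
t: 34.55
position: [638.5, 152.6, 145.9]
tcp_rot: [0.762, 0.647, 0.001, 0.0]
wrist_force: [0.2, -0.1, -0.1]
grip_width: 59.9
dark (389, 296, 23, 34) [ 6.58445e+02  1.92422e+02 -1.47000e-01  1.72730e+01  1.03770e+01]
dark (212, 296, 23, 34) [ 6.45055e+02  1.11004e+02 -2.23000e-01  1.76920e+01  1.03230e+01]
dark (283, 213, 38, 117) [ 6.31702e+02  1.50295e+02 -1.63000e-01  5.61200e+01  1.65500e+01]
shift cm [-0.44  0.02  4.29] turn 0.002 tilt fix [ 0.002 -0.001 -0.   ] pos [638.5 152.6 145.9] F [ 0.2 -0.1 -0.1] w 59.9 t 34.5 q6 0.4
```

```bash
python3 -m jog '[[[-0.4,0,0.5],[0,0,0.002],-0.4],[[0,0,1.8],[0,0,0],-0.4],[[0,0,1],[0,0,0],-0.4],[[0,0,0],[0,0,0],-0.4]]'
python3 - <<'E'
from h import *
delta(arm.read_state(),638,148.8,103,1.405)
E
```

```text
t: 35.0
position: [640.5, 149.6, 118.9]
tcp_rot: [0.763, 0.647, 0.005, 0.003]
wrist_force: [-0.4, 0.1, 0.2]
grip_width: 59.4
shift cm [-0.13 -0.25  1.58] turn 0.001 tilt fix [ 0.011 -0.005 -0.   ] pos [640.5 149.6 118.9] F [-0.4  0.1  0.2] w 59.4 t 35.0 q6 0.39
```

```bash
python3 -m jog '[[[-0.1,-0.25,0.6],[0.011,-0.005,0],-0.4],[[0,0,0.7],[0,0,0],-0.4],[[0,0,0.2],[0,0,0],-0.4],[[0,0,0],[0,0,0],-0.4]]'
python3 -m jog '[[[0,0,0],[0,0,0],1],[[0,0,0],[0,0,0],1],[[0,0,0],[0,0,0],1],[[0,0,0],[0,0,0],1]]' 70
python3 - <<'E'
from h import *
delta(arm.read_state(),638,148.8,103,1.405)
E
```

```text
t: 35.4
position: [638.8, 148.9, 105.2]
tcp_rot: [0.763, 0.646, 0.001, 0.001]
wrist_force: [0.5, -1.2, -0.7]
grip_width: 59.4
t: 35.8
position: [639.0, 148.7, 105.7]
tcp_rot: [0.763, 0.646, 0.001, 0.001]
wrist_force: [-0.4, 0.6, -1.7]
grip_width: 16.5
shift cm [-0.01 -0.1   0.27] turn 0.001 tilt fix [ 0.003 -0.    -0.   ] pos [639.  148.7 105.7] F [-0.4  0.6 -1.7] w 16.5 t 35.8 q6 0.39
```

```bash
python3 -m jog '[[[0,0,-2],[0,0,0],1],[[0,0,-4],[0,0,0],1],[[0,0,-5],[0,0,0],1],[[0,0,-3],[0,0,0],1],[[0,0,0],[0,0,0],1]]'
python3 - <<'E'
from h import *
s,im=snap("wrist","w20.png")
delta(s,452.3,399.8,230,np.pi/2+.245)
E
```

```text
t: 36.3
position: [635.8, 148.4, 244.3]
tcp_rot: [0.763, 0.646, -0.004, -0.002]
wrist_force: [1.4, 0.5, -6.0]
grip_width: 16.3
shift cm [ 21.79 -22.22   1.54] turn -0.41 tilt fix [-0.009  0.004 -0.   ] pos [635.8 148.4 244.3] F [ 1.4  0.5 -6. ] w 16.3 t 36.3 q6 0.39
```

View pics/w20.png

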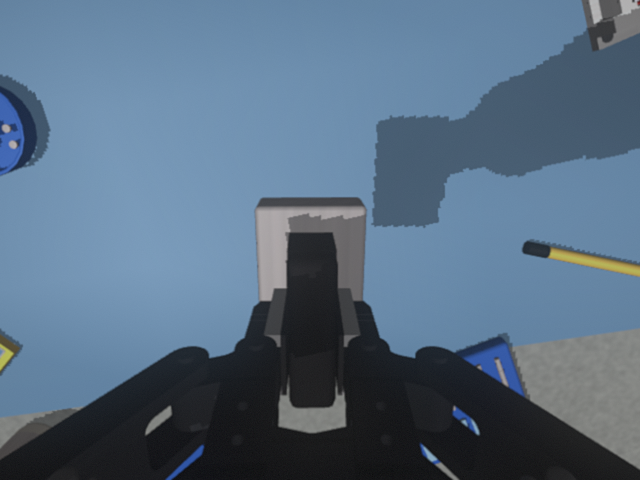

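The weight hangs level; its block edge is at row ~206, columns 257–365. That was my last viewed picture, so the remaining checks are by numbers.

```bash
python3 - <<'E'
from h import *
s=arm.read_state(); R=Ro.from_quat(s["tcp_rot"]).as_matrix()
w=cast("wrist",[(257,207),(365,207)],s["position"][2]-85.5,s); print(((w-s["position"])@R).round(1),"expect y -42")
E
python3 -m jog '[[[3.1,-3.1,0],[-0.009,0.004,0],1],[[3.1,-3.1,0],[0,0,0],1],[[3.1,-3.1,0],[0,0,0],1],[[3.1,-3.1,0],[0,0,0],1],[[3.1,-3.1,0],[0,0,0],1]]' >/dev/null
python3 -m jog '[[[3.1,-3.1,0],[0,0,0],1],[[2.5,-2.5,0],[0,0,0],1],[[0,0,0],[0,0,-0.14],1],[[0,0,0],[0,0,-0.14],1],[[0,0,0],[0,0,-0.13],1]]'
python3 -m jog '[[[0,0,0],[0,0,0],1]]'
python3 - <<'E'
from h import *
delta(arm.read_state(),452.3,399.8,180,np.pi/2+.245)
E
```

```text
[[-21.1 -39.   86. ]
 [ 22.6 -39.   85.8]] expect y -42
t: 37.35
position: [446.4, 394.7, 210.7]
tcp_rot: [0.612, 0.791, -0.019, -0.007]
wrist_force: [-0.7, -0.6, -5.5]
grip_width: 16.6
t: 37.45
position: [445.3, 394.2, 207.6]
tcp_rot: [0.61, 0.792, -0.021, -0.007]
wrist_force: [0.2, -0.2, -5.6]
grip_width: 16.1
shift cm [0.41 0.94 2.72] turn 0.013 tilt fix [-0.043  0.014 -0.   ] pos [445.3 394.2 207.6] F [ 0.2 -0.2 -5.6] w 16.1 t 37.5 q6 0.46
```

```bash
python3 -m jog '[[[0.4,0.2,0.5],[-0.043,0.014,0.013],1],[[0,0,1.5],[0,0,0],1],[[0,0,0],[0,0,0],1]]'
python3 - <<'E'
from h import *
delta(arm.read_state(),452,399.8,155,np.pi/2+.245)
E
```

```text
t: 37.75
position: [444.0, 396.5, 180.5]
tcp_rot: [0.621, 0.784, -0.004, -0.0]
wrist_force: [-0.9, -0.0, -6.5]
grip_width: 16.5
shift cm [0.15 0.87 2.55] turn -0.013 tilt fix [-0.006  0.004 -0.   ] pos [444.  396.5 180.5] F [-0.9 -0.  -6.5] w 16.5 t 37.8 q6 0.5
```

```bash
python3 -m jog '[[[0.15,0.8,0.3],[-0.006,0.004,-0.013],1],[[0,0,1.2],[0,0,0],1],[[0,0,0.6],[0,0,0],1],[[0,0,0],[0,0,0],1]]'
python3 - <<'E'
from h import *
delta(arm.read_state(),452,399.8,144,np.pi/2+.245)
E
```

```text
t: 38.15
position: [452.2, 399.3, 156.3]
tcp_rot: [0.617, 0.787, -0.001, -0.0]
wrist_force: [0.1, -0.3, -6.2]
grip_width: 16.1
shift cm [ 0.06 -0.    1.23] turn -0.005 tilt fix [-0.002  0.001 -0.   ] pos [452.2 399.3 156.3] F [ 0.1 -0.3 -6.2] w 16.1 t 38.1 q6 0.48
```

```bash
python3 -m jog '[[[0.05,0,0.6],[-0.002,0,-0.005],1],[[0,0,0.4],[0,0,0],1]]'
python3 -m jog '[[[0,0,0.3],[0,0,0],1]]'
python3 -m jog '[[[0,0,0.3],[0,0,0],1]]'
```

```text
t: 38.35
position: [452.4, 400.0, 146.1]
tcp_rot: [0.615, 0.788, 0.0, 0.0]
wrist_force: [0.9, 0.0, -5.3]
grip_width: 16.3
t: 38.45
position: [452.4, 400.0, 142.9]
tcp_rot: [0.615, 0.788, 0.0, 0.0]
wrist_force: [-0.3, 0.1, -6.7]
grip_width: 16.3
t: 38.55
position: [452.4, 399.6, 142.2]
tcp_rot: [0.616, 0.788, 0.001, 0.001]
wrist_force: [-11.2, -14.3, 46.7]
grip_width: 16.3
```

Contact at 142.2 (142.5 expected). Releasing, backing off straight up and checking.

```bash
python3 -m jog '[[[0,0,0],[0,0,0],1],[[0,0,0],[0,0,0],-0.3],[[0,0,0],[0,0,0],-0.3],[[0,0,0],[0,0,0],-0.3],[[0,0,-3],[0,0,0],-0.3]]'
python3 -m jog '[[[0,0,-5],[0,0,0],-0.3],[[0,0,-5],[0,0,0],-0.3],[[0,-2,-2],[0,0,0],-0.3],[[0,-2,0],[0,0,0],-0.3],[[0,0,0],[0,0,0],-0.3]]'
python3 - <<'E'
from h import *
s,im=snap("wrist","w21.png")
for c in blobs(im,BROWN,1000,45): print("plate",cv2.boundingRect(c),rect("wrist",c,37,s))
roi=np.full_like(im,255); roi[120:360,240:390]=im[120:360,240:390]
for c in blobs(roi,[((0,0,0),(180,255,48))],300,3): print("bar",cv2.boundingRect(c),rect("wrist",c,89,s))
_,t=snap("top","top1.png")
d=cv2.absdiff(t,cv2.imread("pics/top0.png")).max(2)
print("white/dish diff px",(d[175:245,463:505]>40).sum(),(d[198:242,330:370]>40).sum())
print("phone/cover red left in top:",[cv2.boundingRect(c) for c in blobs(t[90:350],RED,150)])
delta(s,452,399.8,144,np.pi/2+.245)
E
```

```text
t: 39.05
position: [452.1, 399.5, 172.5]
tcp_rot: [0.616, 0.788, 0.001, 0.001]
wrist_force: [0.6, -0.5, -0.8]
grip_width: 55.4
t: 39.55
position: [413.4, 390.8, 300.5]
tcp_rot: [0.616, 0.788, 0.004, 0.001]
wrist_force: [-0.2, -0.8, 0.7]
grip_width: 55.8
plate (275, 177, 71, 131) [4.53026e+02 4.00831e+02 2.43000e-01 1.22995e+02 5.96660e+01]
bar (299, 222, 21, 83) [4.50405e+02 3.99409e+02 2.44000e-01 6.76020e+01 1.58110e+01]
white/dish diff px 0 0
phone/cover red left in top: []
shift cm [-0.11  3.83 15.69] turn -0.001 tilt fix [ 0.008 -0.003 -0.   ] pos [413.4 390.8 300.5] F [-0.2 -0.8  0.7] w 55.8 t 39.5 q6 0.51
```

```bash
python3 -m jog '[[[0,0,0],[0,0,0],-0.3],[[0,0,0],[0,0,0],-0.3],[[0,0,0],[0,0,0],-0.3]]'
python3 -c "from rig import arm; print(arm.close_job())"
```

```text
t: 39.95
position: [416.2, 391.4, 297.6]
tcp_rot: [0.616, 0.788, 0.003, 0.002]
wrist_force: [0.2, 0.1, -0.1]
grip_width: 55.3
the job is handed in; nothing more can be done
None
```

The stack is assembled in the mould in the order you gave (phone, red cover, plate, weight), and I handed the job in at about t = 40 s. I stood the weight aside on the bench first, and each part was lowered until it touched before I let go. `close_job` reports no verdict, so the results below are my own checks.

| Part | TCP height at contact (expected), mm | Measured afterwards (x mm, y mm, angle rad) |
|---|---|---|
| Phone | 77.7 (78) | 453.0, 400.4, 0.246 |
| Red cover | 87.5 (88) | 451.6, 400.1, 0.247 |
| Plate | 98.6 (99) | 453.0, 400.8, 0.243 |
| Weight handle | 142.2 (142.5) | 450.4, 399.4, 0.244 |

- **Alignment:** the mould measured about 452, 399 at 0.247 rad. The parts agree with it and each other to within about 3 mm. The phone's camera showed through the cover's window before the plate went on.
- **White cover and dish:** neither showed any changed pixels in the top camera, and the gripper is open and clear of everything.
- **Disagreements:** the wrist camera reads about 1 mm away from the arm's own position. The handle's outline measured 68 × 16 mm instead of 62 × 18 mm, so its centre is less certain, by perhaps 3 mm. The last check after placing the weight was by numbers only, because I had used up the 16 picture views.

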